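# Tighten a loose terminal in a printer's control box and close it up

### The job

The screw of the red terminal in the 3D printer's control box has worked loose: take the screwdriver from its blue stand, turn that screw clockwise until it is tight against its stop, and stand the screwdriver back upright in the stand. Slide the cover fully shut over the terminals, then take the screwdriver again and turn the captive screw on the cover clockwise until it is locked against its stop. Leave the screwdriver standing upright in its stand, and do not turn the other two terminal screws or disturb the printed cups and the glue bottle.

Things in the scene. Friction and masses are not known exactly. Their poses are not given: they have to be found in the camera images.
- control_box: Fixed grey box, 130 (x) by 276 (y) by 62 mm high, z up; origin: centre of its underside. Its +y half has an open compartment (x -52 to +52, y +19 to +129 mm, floor 6 mm above the bench) with three terminals in a row along y at y = +53, +83, +113 mm, colours in any order. Aluminium rails along y on top at x = +-62.5 mm, to 71 mm above the bench.
- cover (a joint): Slide of the white cover along the control box's +y, in m: 0 fully open (lying over the closed -y half of the box), 0.112 fully shut over the compartment, against its end stop. It stays where it is left; about 2 N of friction. Cover plate 116 (x) by 154 (y) by 4 mm, its underside 62 mm above the bench.
- cover_grip (a point): Centre of the top face of the black grip rib that stands on the cover: rib 50 mm (x) by 10 mm thick (y) by 25 mm tall above the cover plate; its top is 91 mm above the bench. Axes parallel to the control box's, moves with the cover; the rib can be pinched from above across its thickness (along y).
- cover_screw (a joint): Angle in rad of the captive quarter-turn screw on the cover: 0 unlocked (slot along the box's y), growing clockwise seen from above, 1.571 locked against its stop (slot along the box's x, in line with two red marks on the cover). Friction about 0.06 N m; stays where it is left.
- cover_screw_slot (a point): Centre of the top face of the cover's screw, 75 mm above the bench, 97 mm from cover_grip towards the box's -y; moves with the cover, turns with the screw. z up; slot along its x axis. Steel head 18 mm across; slot 6 mm deep, right across, 4.5 mm wide, its top 2.5 mm flaring to 8 mm; black floor. A collar, 20 mm inside, 27 mm outside diameter, stands 2 mm above the head.
- red_screw (a joint): Angle in rad of the red terminal's screw: grows clockwise seen from above, 1.571 tight against its stop (slot along the box's x, in line with the terminal's white marks); it starts loose, well below that. Friction about 0.06 N m; stays where it is left.
- red_screw_slot (a point): Centre of the top face of the red terminal's screw head, 39 mm above the bench (23 mm below the top of the box). z up; the slot runs along this point's x axis. Same head, slot and collar sizes as the cover's screw; the collar is the red terminal's own.
- black_screw (a joint): Angle in rad of the black terminal's screw, same meaning; already tight (about 1.57).
- green_screw (a joint): Angle in rad of the green terminal's screw, same meaning; already tight (about 1.57).
- driver: Loose yellow flat-blade screwdriver, 136 mm long, 90 g, upright in its stand. Origin at the middle of the blade's tip, z from tip to handle. Blade 12 mm wide along x, 2.5 thick along y, 10 long; shaft 10 mm in diameter up to 66 mm from the tip; round handle 30 mm in diameter from 66 to 136 mm, flat shoulder underneath, which rests on the stand's rim.
- stand: Fixed printed blue stand, round, 75 mm high, rim 40 mm across, foot 68 mm across, z up. Origin at the centre of its underside, on the bench. Open bore from the top, at least 20 mm in diameter and deep enough for the whole shaft: the driver hangs in it by its handle's shoulder on the rim, tip 9 mm above the bench, turned any way round.
- orange_cup: Loose printed orange cup on a stem, 74 mm high, foot 48 mm across; a bystander. Origin at the centre of its underside, z up.
- blue_cup: Loose printed blue cup on a stem, same sizes; a bystander.
- glue_bottle: Loose white glue bottle with an orange cap, 85 mm high, 42 mm across; a bystander. Origin at the centre of its underside, z up.
There are look-alikes about, which are no part of the job. Of the things like the driver, leave any that is purple; of the rest the larger one is meant.

How it is judged:
By the outcome, as a careful person would: the job done as asked, in the order asked, and still so for the second after the job is handed in, with the robot touching nothing.
It also fails if it takes over 72 s, if anything falls off the work surface, if the arm or the gripper's body presses on something with over 40 N, if the wrist force passes 120 N, or if a joint passes its speed limit or range.

### The arm

A 6-joint arm with a two-finger parallel gripper is mounted at the origin on the work surface. World frame = base frame: x ahead of the robot, y to its left, z up, the work surface at z = 0. Lengths are in m, angles in rad, forces in N, time in s.
With the tool pointing down it reaches from about 0.225 to 0.875 m from the base axis. Payload 3.4 kg.
Tool frame: the origin (TCP) lies where the fingers leave the gripper's body, on its centre line; the fingertips stand 73 mm ahead of it and the grasp point (between the pads) lies 54 mm ahead of it (manip.pinch_z is the distance from the TCP to the grasp point, in m); z points along the fingers, y is the line along which they close (so a half turn about z gives the same grasp; the last joint's range is limited). The gripper opens to 85 mm and grips with 20 to 120 N. Pads are 22 mm wide; open, the fingers measure 114 mm over their backs; the gripper's body (76 mm by 85 mm) begins 54 mm behind the grasp point. The pads swing forward as they close: fully open they stand 13 mm farther back than shut.
Start: joints at [-1.381, 0.276, 1.505, -0, 1.361, -0.121], TCP at [0.176, -0.547, 0.304] pointing down, gripper open.
Joint ranges: [-2.89, 2.89], [-0.75, 2.08], [0.22, 2.7], [-1.18, 4.32], [0.11, 2.71], [-2.7, 2.7]. Speed limits (rad/s): [2.57, 2.57, 3.14, 3.14, 3.14, 3.14].

### API

Orientations are given as a unit quaternion [w, x, y, z].
In Python, from rig import readout, imaging, manip gives the robot as it stands. The module is installed in compiled form; this text tells all that it offers.
- The arm moves only by the tool servo_tool, never from a script. Its argument "moves" is a list of rows, each an object with "dp": the shift along the tool's x, y, z in units of 0.2 m (1.0 is 0.2 m), a list of three; "delta_rot": the turn, a rotation vector about the tool's x, y, z in units of 0.1 rad (1.0 is 0.1 rad), a list of three; "fingers": the opening, from 0 (shut) to 1 (fully open). In form: [{"dp": [dx, dy, dz], "delta_rot": [wx, wy, wz], "fingers": fingers}, ...]. A call has 1 to 5 rows; each row shifts and turns the commanded pose from where the row before left it, along the tool's axes as they then stand; what a row does not reach is not made up. A row lasts 1/10 s, in which the tool goes at most 50 mm and 8.59 degrees, less where a joint would pass 70% of its speed; a pose out of reach is approached as far as the arm can. A call with a number of a shift or a turn outside -1 to 1 is refused whole. A call with a gripper value outside its range is refused whole. The fingers move at their own pace and stop on an object; "force" is the grip in N (left out, the last holds). Time passes only in rows, so rows that do not move let the fingers close. It gives the time, the measured TCP pose, the force, the opening and the grip force at its end, in the units of the state.
- readout.get_state(): the state, without advancing time (a new reading comes with each control period).
- imaging.get_image(name): name is "side" or "top" or "wrist"; returns (picture, depth): 420x560x3 uint8, red, green, blue; 420x560 float32, m along the optical axis (not along the pixel's ray), 0 where there is no reading.
- imaging.calibration(name): a dict with "intrinsics" (3x3 intrinsics, pixels), "R" (3x3) and "t" (3): a world point X has camera coordinates R X + t; the wrist camera has in their place "hand_eye" (4x4, takes a point from camera to tool coordinates, whose origin is the TCP and whose axes are the flange's). Camera axes: x right, y down, z forward; pixel columns grow to the right and rows downward; lengths in m; the calibration is good to about 2 mm. A picture is of the moment at which its call begins: read the wrist's pose just before it. calibration takes no time and is no camera call.
- manip.sign_off(): hands the job in; it is judged then, once.
The state is a dict: "clock": time; "qpos": joint angles; "qd": joint speeds; "effort": joint torques, N m; "position": TCP position; "ee_rot": TCP orientation; "contact_force": force on the tool from outside, world axes, zero at the start; "moment": the same for the moment, N m; "width": finger opening in m; "gripper_force": force on a finger pad.
Only numpy, scipy, OpenCV 4.12 (cv2) and the standard library are available. Lean on these libraries where they do the work, as an engineer would, in place of code of your own. Each camera call takes 0.05 s, during which the arm holds its last target. There are 200 camera calls.

## Working session

There is one attempt and no reset: what is moved stays moved. The work goes in short steps, Python scripts to look and compute and a tool call to move; the robot and the scene stay as the last step left them, time stands still between calls to the robot, and variables do not carry over. Pictures are saved under pics/ and viewed, at most 10 in all, crops included, and the job is handed in when it is done.

Besides the shell and the picture viewer there is one more tool, called after "Request:" as name(argument=value, ...), one argument or row to a line, values as JSON. servo_tool: Moves the arm, as the interface text tells. Its arguments: {"type":"object","properties":{"moves":{"type":"array"},"force":{"type":"number"}},"required":["moves"]}

```bash
mkdir -p pics; ls; cat > h.py <<'E'
import numpy as np, cv2
from rig import readout, imaging, manip
from scipy.spatial.transform import Rotation as Rn
def rot(q): return Rn.from_quat([q[1],q[2],q[3],q[0]]).as_matrix()
def snap(name):
    s=readout.get_state(); im,d=imaging.get_image(name); c=imaging.calibration(name)
    K=np.array(c['intrinsics'])
    if name=='wrist':
        H=np.array(c['hand_eye']); R=rot(s['ee_rot']); Rc=R@H[:3,:3]; o=R@H[:3,3]+np.array(s['position'])
    else:
        Rc=np.array(c['R']).T; o=-Rc@np.array(c['t'])
    return im,d,K,Rc,o
def ray(K,Rc,o,u,v):
    r=Rc@np.linalg.solve(K,np.array([u,v,1.])); return r
def plane(K,Rc,o,u,v,z):
    r=ray(K,Rc,o,u,v); return o+r*(z-o[2])/r[2]
def cloud(d,K,Rc,o):
    v,u=np.indices(d.shape); p=np.stack([(u-K[0,2])/K[0,0]*d,(v-K[1,2])/K[1,1]*d,d],-1)
    return p@Rc.T+o
def save(n,im): cv2.imwrite('pics/'+n,im[:,:,::-1])
E
python3 - <<'E'
from h import *
ims=[]
for n in ['side','top','wrist']:
    im,d,K,Rc,o=snap(n); np.savez('s_'+n,im=im,d=d,K=K,Rc=Rc,o=o); save(n+'0.png',im)
    print(n,K[0,0],o.round(3),Rc[:,2].round(2),Rc[:,0].round(2))
print(readout.get_state())
E
```

```text
pics
side 502.43206221348 [0.082 0.909 0.827] [ 0.37 -0.71 -0.6 ] [-0.89 -0.46  0.  ]
top 385.78607707055943 [0.385 0.013 1.049] [ 0.14  0.03 -0.99] [ 0.01 -1.   -0.03]
wrist 365.0505388034345 [ 0.241 -0.528  0.372] [-0.26 -0.08 -0.96] [ 0.31 -0.95 -0.  ]
{'clock': 0.15, 'qpos': array([-1.38102114e+00,  2.76410630e-01,  1.50582846e+00, -4.19926159e-05,
        1.36069969e+00, -1.21042391e-01]), 'qd': array([ 0.00068526, -0.00197503, -0.00582982,  0.00125834, -0.0003965 ,
        0.00184815]), 'effort': array([ 1.58676663e-03, -4.17143476e+01, -2.46031862e+01, -1.08276113e-04,
        7.61424395e-03, -1.90639901e-05]), 'position': array([ 0.1757604 , -0.54716884,  0.30326619]), 'ee_rot': array([-6.71960298e-04,  9.87947435e-01,  1.54788280e-01, -4.36457447e-05]), 'contact_force': array([0.08628827, 0.07674297, 0.2793221 ]), 'moment': array([-0.00984598,  0.04309333,  0.02915442]), 'gripper_force': 0.0, 'width': 0.08509504720574948}
```

View pics/top0.png

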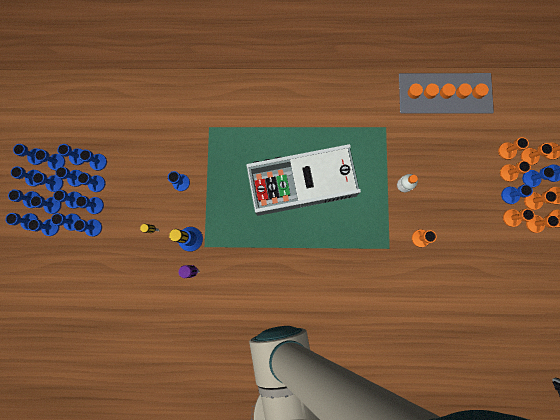

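View pics/side0.png

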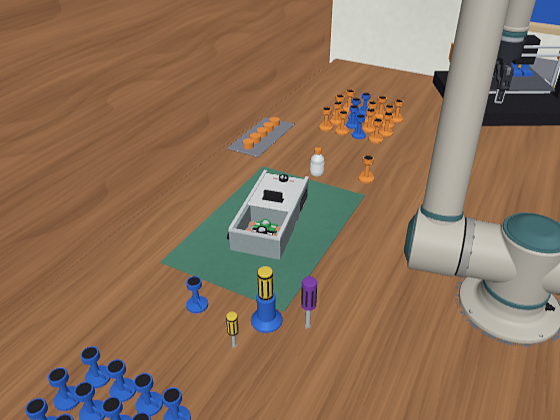

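The top view shows the driver in its blue stand at about (176,236). The small yellow look-alike is at (148,228) and the purple one at (188,271). The box is around (303,180), with red, black and green terminals at (262,188), (272,187), (284,184), the rib at (308,177) and the cover screw at (345,170). The side view shows the driver handle at (265,282), standing on the stand at (266,312).

```bash
python3 - <<'E'
from h import *
S={n:np.load(f's_{n}.npz') for n in ['side','top']}
def cams(n): s=S[n]; return s['K'],s['Rc'],s['o']
for n in S:
    s=S[n]; hsv=cv2.cvtColor(s['im'],cv2.COLOR_RGB2HSV); P=cloud(s['d'],*cams(n))
    for c,(lo,hi) in dict(yel=((22,120,90),(34,255,255)),blue=((100,130,60),(118,255,255)),red=((0,170,90),(5,255,255)),red2=((174,150,90),(180,255,255)),grn=((50,120,60),(75,255,255)),blk=((0,0,0),(180,90,45)),white=((0,0,195),(180,30,255))).items():
        m=cv2.inRange(hsv,np.array(lo),np.array(hi)); k,l,st,ce=cv2.connectedComponentsWithStats(m)
        for i in range(1,k):
            x,y,w,h,a=st[i]
            p=P[l==i]; med=np.median(p,0)
            if a>12 and abs(med[1])<.45 and .2<med[0]<.75: print(n,c,st[i],ce[i].round(1),med.round(3),'zmax',np.percentile(p[:,2],97).round(3))
# box rails from top depth
s=S['top'];P=cloud(s['d'],*cams('top')); 
m=((P[...,2]>.05)&(P[...,2]<.08)&(abs(P[...,1]-0.07)<.22)&(abs(P[...,0]-.5)<.15)).astype(np.uint8)
k,l,st,ce=cv2.connectedComponentsWithStats(m); i=1+np.argmax(st[1:,4]); q=P[l==i]; print(st[i],cv2.minAreaRect(q[:,:2].astype(np.float32)),np.median(q[:,2]))
E
```

```text
side yel [258 266  15  12 139] [264.6 271.6] [0.451 0.293 0.144] zmax 0.147
side yel [258 278  14  22 192] [265.  287.8] [0.446 0.302 0.109] zmax 0.133
side yel [226 312  11  23 177] [231.6 322. ] [0.472 0.389 0.088] zmax 0.099
side blue [186 276  22  37 442] [195.9 298.1] [0.604 0.33  0.011] zmax 0.075
side blue [251 292  31  41 811] [266.  315.3] [0.442 0.306 0.021] zmax 0.076
side grn [257 219  20  14  92] [267.7 225.5] [0.586 0.044 0.031] zmax 0.042
side grn [254 224   5   5  16] [255.8 225.9] [0.617 0.053 0.03 ] zmax 0.041
side blk [279 176   9   5  19] [283.1 178.8] [ 0.626 -0.115  0.073] zmax 0.079
side blk [301 189   6  12  22] [304.  194.9] [ 0.562 -0.114  0.042] zmax 0.047
side blk [263 190  19  12 160] [272.2 195.8] [ 0.61  -0.022  0.078] zmax 0.091
side blk [300 198   6  13  21] [301.7 204.5] [ 0.558 -0.088  0.02 ] zmax 0.036
side blk [188 278  12   6  55] [193.1 280.6] [0.61  0.323 0.075] zmax 0.077
side white [312 155  11   8  73] [317.1 158.4] [ 0.6   -0.281  0.057] zmax 0.066
side white [311 163  12  11  83] [315.8 168.6] [ 0.599 -0.275  0.024] zmax 0.039
side white [
[... 758 characters left out ...]
 blk [266 178  13  20  85] [273.2 186.1] [0.594 0.059 0.031] zmax 0.043
top blk [267 187   6  12  27] [269.7 193.3] [0.572 0.07  0.03 ] zmax 0.042
top blk [427 232   8   8  43] [430.2 235.9] [ 0.458 -0.335  0.074] zmax 0.077
top blk [478 414   7   6  16] [481.6 416.4] [ 0.272 -0.133  0.734] zmax 0.738
top blk [448 416   7   4  13] [451.1 417.6] [ 0.268 -0.112  0.727] zmax 0.729
top white [ 247  145  113   67 2769] [318.2 175.4] [ 0.615 -0.064  0.066] zmax 0.073
top white [402 177  10  11  63] [405.9 182.6] [ 0.597 -0.285  0.058] zmax 0.068
[ 246  161  109   52 2721] ((0.6062750816345215, -0.016925841569900513), (0.13083864748477936, 0.27618229389190674), 11.1647367477417) 0.06618815237543096
```

Request:
servo_tool(
  moves=[
    {"dp": [0.19, -0.14, 0], "delta_rot": [0, 0, 0], "fingers": 1},
    {"dp": [0.19, -0.14, 0], "delta_rot": [0, 0, 0], "fingers": 1},
    {"dp": [0.19, -0.14, 0], "delta_rot": [0, 0, 0], "fingers": 1},
    {"dp": [0.19, -0.14, 0], "delta_rot": [0, 0, 0], "fingers": 1},
    {"dp": [0.19, -0.14, 0], "delta_rot": [0, 0, 0], "fingers": 1},
  ],
)

```text
clock: 0.65
position: [0.3146, -0.3544, 0.3037]
ee_rot: [-0.0, 0.988, 0.154, 0.0]
contact_force: [1.1, -1.3, 0.9]
width: 0.0854
gripper_force: 0.0
```

Request:
servo_tool(
  moves=[
    {"dp": [0.19, -0.14, 0], "delta_rot": [0, 0, 0], "fingers": 1},
    {"dp": [0.19, -0.14, 0], "delta_rot": [0, 0, 0], "fingers": 1},
    {"dp": [0.19, -0.14, 0], "delta_rot": [0, 0, 0], "fingers": 1},
    {"dp": [0.19, -0.14, 0], "delta_rot": [0, 0, 0], "fingers": 1},
    {"dp": [0.19, -0.14, 0], "delta_rot": [0, 0, 0], "fingers": 1},
  ],
)

```text
clock: 1.15
position: [0.4527, -0.1629, 0.3039]
ee_rot: [0.0, 0.988, 0.155, 0.0]
contact_force: [1.0, 0.2, -0.2]
width: 0.0856
gripper_force: 0.0
```

Request:
servo_tool(
  moves=[
    {"dp": [0.19, -0.14, 0], "delta_rot": [0, 0, 0], "fingers": 1},
    {"dp": [0.19, -0.14, 0], "delta_rot": [0, 0, 0], "fingers": 1},
    {"dp": [0.19, -0.14, 0], "delta_rot": [0, 0, 0], "fingers": 1},
    {"dp": [0.19, -0.14, 0], "delta_rot": [0, 0, 0], "fingers": 1},
    {"dp": [0.19, -0.14, 0], "delta_rot": [0, 0, 0], "fingers": 1},
  ],
)

```text
clock: 1.65
position: [0.5908, 0.0286, 0.3036]
ee_rot: [0.0, 0.988, 0.155, -0.0]
contact_force: [0.5, -0.7, -0.1]
width: 0.0856
gripper_force: 0.0
```

```bash
python3 - <<'E'
from h import *
im,d,K,Rc,o=snap('wrist'); np.savez('s_w1',im=im,d=d,K=K,Rc=Rc,o=o); save('w1.png',im); print(readout.get_state()['qpos'].round(3),o.round(3))
s=np.load('s_top.npz'); P=cloud(s['d'],s['K'],s['Rc'],s['o']); print('purple',P[271,188],P[271,185])
E
```

```text
[-0.062  0.306  1.464  0.007  1.368  1.193] [0.656 0.048 0.373]
purple [0.36665166 0.25437131 0.13551905] [0.36659629 0.26121296 0.1365132 ]
```

View pics/w1.png

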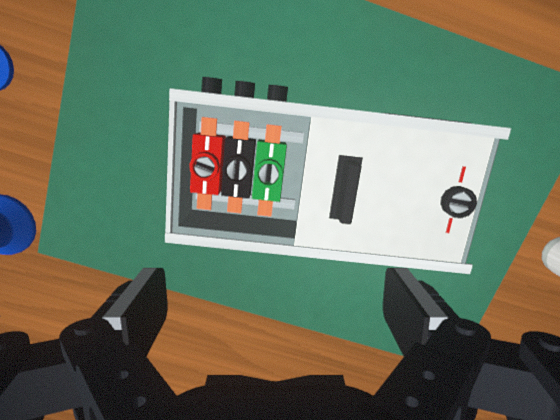

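Wrist view 1: the red screw is at about (204,167) with its slot tilted. The black screw (237,169) and green screw (269,173) both have slots in line with their white marks. The rib is at (346,189), and the cover screw is at (459,202) with red marks above and below it.

```bash
cat >> h.py <<'E'
def screw(s,u,v,z,r=9.,show=None):
    """head centre (bright steel circle) and slot yaw (deg, mod 180) from dark slot pixels"""
    im=s['im'];K,Rc,o=s['K'],s['Rc'],s['o']
    g=im.astype(int); hsv=cv2.cvtColor(im,cv2.COLOR_RGB2HSV)
    steel=((hsv[...,1]<60)&(hsv[...,2]>75)).astype(np.uint8)
    yy,xx=np.indices(steel.shape)
    for it in range(4):
        near=np.hypot(xx-u,yy-v)<r*1.15
        pts=np.argwhere(near&(steel>0))[:,::-1].astype(np.float32)
        (u,v),rad=cv2.minEnclosingCircle(pts)
    dark=(np.hypot(xx-u,yy-v)<r*.85)&(hsv[...,2]<70)
    dp=np.argwhere(dark)[:,::-1]
    W=np.array([plane(K,Rc,o,a,b,z-.006)[:2] for a,b in dp]); m=W.mean(0)
    w,V=np.linalg.eigh(np.cov((W-m).T)); ang=np.degrees(np.arctan2(V[1,1],V[0,1]))%180
    return (round(u,1),round(v,1),round(rad,1)),plane(K,Rc,o,u,v,z).round(4),len(dp),W.mean(0).round(4),round(ang,1),(w**.5*1000).round(2)
def boxfit(s):
    """rail tops: bright strips -> use depth cloud"""
    P=cloud(s['d'],s['K'],s['Rc'],s['o']); m=(P[...,2]>.055)&(P[...,2]<.08)&(abs(P[...,1])<.25)&(abs(P[...,0]-.6)<.17)
    k,l,st,ce=cv2.connectedComponentsWithStats(m.astype(np.uint8)); i=1+np.argmax(st[1:,4]); q=P[l==i]
    return cv2.minAreaRect(q[:,:2].astype(np.float32)),np.percentile(q[:,2],[50,98])
E
python3 - <<'E'
from h import *
s=np.load('s_w1.npz')
for n,u,v,z in [('red',204,167,.039),('blk',237,169,.039),('grn',269,173,.039),('cov',459,202,.075)]: print(n,screw(s,u,v,z))
print(boxfit(s))
hsv=cv2.cvtColor(s['im'],cv2.COLOR_RGB2HSV)
P=cloud(s['d'],s['K'],s['Rc'],s['o'])
m=(P[...,2]>.085)&(P[...,2]<.1)&(abs(P[...,1])<.2)&(P[...,0]>.5); print('rib',np.argwhere(m).mean(0),cv2.minAreaRect(P[m][:,:2].astype(np.float32)),np.median(P[m],0))
for c in [(167,204),(202,459)]: print(np.median(P[c[0]-9:c[0]+10,c[1]-9:c[1]+10].reshape(-1,3),0))
crop=np.hstack([cv2.resize(s['im'][167-25:167+25,204-25:204+25],(300,300)),cv2.resize(s['im'][202-25:202+25,459-25:459+25],(300,300))]); save('c1.png',crop)
E
```

```text
red ((203.6, 166.4, 10.0), array([0.5845, 0.0937, 0.039 ]), 42, array([0.5841, 0.094 ]), np.float64(86.5), array([0.77, 4.14]))
blk ((236.5, 169.5, 10.1), array([0.591 , 0.0641, 0.039 ]), 57, array([0.5899, 0.0645]), np.float64(12.0), array([0.99, 4.27]))
grn ((268.5, 173.5, 10.1), array([0.5965, 0.0348, 0.039 ]), 55, array([0.5954, 0.0348]), np.float64(10.3), array([0.98, 4.2 ]))
cov ((459.0, 202.0, 10.3), array([ 0.629 , -0.1241,  0.075 ]), 50, array([ 0.6289, -0.1278]), np.float64(94.9), array([0.84, 4.02]))
(((0.6061321496963501, -0.017169103026390076), (0.1307901293039322, 0.276856392621994), 11.518527030944824), array([0.06578919, 0.07385237]))
rib [193.32385661 349.57354759] ((0.6091617345809937, -0.03010202944278717), (0.04994954913854599, 0.01031164638698101), 11.634761810302734) [ 0.61018432 -0.02931699  0.09015144]
[0.58264262 0.09344924 0.03759466]
[ 0.6284503  -0.12534578  0.07376558]
```

View pics/c1.png

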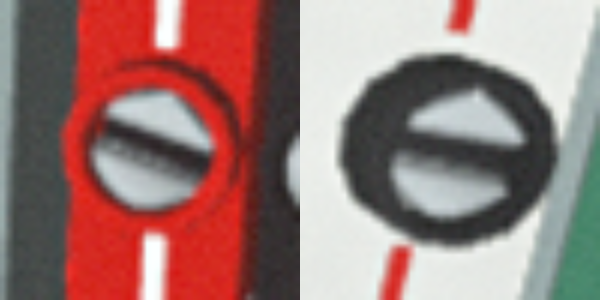

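Crop: the red slot's yaw is about 86°, roughly 75° clockwise short of the box's x axis (box yaw 11.5°). The cover slot lies along the box's y. Next I go over the driver.

Request:
servo_tool(
  moves=[
    {"dp": [-0.045, -0.243, 0], "delta_rot": [0, 0, 0], "fingers": 1},
    {"dp": [-0.045, -0.243, 0], "delta_rot": [0, 0, 0], "fingers": 1},
    {"dp": [-0.045, -0.243, 0], "delta_rot": [0, 0, 0], "fingers": 1},
    {"dp": [-0.045, -0.243, 0], "delta_rot": [0, 0, 0], "fingers": 1},
    {"dp": [-0.045, -0.243, 0], "delta_rot": [0, 0, 0], "fingers": 1},
  ],
)

```text
clock: 2.2
position: [0.4716, 0.2455, 0.3036]
ee_rot: [0.0, 0.988, 0.155, -0.0]
contact_force: [0.8, -0.4, -1.2]
width: 0.0853
gripper_force: 0.0
```

Request:
servo_tool(
  moves=[
    {"dp": [-0.045, -0.243, 0], "delta_rot": [0, 0, -0.95], "fingers": 1},
    {"dp": [0, 0, 0], "delta_rot": [0, 0, -0.95], "fingers": 1},
    {"dp": [0, 0, 0], "delta_rot": [0, 0, -0.95], "fingers": 1},
    {"dp": [0, 0, 0], "delta_rot": [0, 0, -0.95], "fingers": 1},
    {"dp": [0, 0, 0], "delta_rot": [0, 0, -0.95], "fingers": 1},
  ],
)

```text
clock: 2.7
position: [0.4491, 0.2878, 0.3035]
ee_rot: [0.0, 0.923, 0.385, -0.0]
contact_force: [-0.1, -0.1, 0.9]
width: 0.0854
gripper_force: 0.0
```

```bash
python3 - <<'E'
from h import *
im,d,K,Rc,o=snap('wrist'); s=dict(im=im,d=d,K=K,Rc=Rc,o=o); np.savez('s_w2',**s); save('w2.png',im)
hsv=cv2.cvtColor(im,cv2.COLOR_RGB2HSV); P=cloud(d,K,Rc,o)
for nm,zl,zh in [('top',.135,.155),('rim',.068,.08)]:
    m=((P[...,2]>zl)&(P[...,2]<zh)&(np.hypot(P[...,0]-.45,P[...,1]-.292)<.06)).astype(np.uint8)
    k,l,st,ce=cv2.connectedComponentsWithStats(m); i=1+np.argmax(st[1:,4]); q=P[l==i]
    c=max(cv2.findContours((l==i).astype(np.uint8),0,1)[0],key=len); (u,v),r=cv2.minEnclosingCircle(c)
    print(nm,st[i],cv2.minEnclosingCircle(q[:,:2].astype(np.float32)),np.median(q,0).round(4),(u,v,r),plane(K,Rc,o,u,v,np.median(q[:,2])).round(4))
p=readout.get_state(); print(p['position'],p['ee_rot'],p['qpos'].round(3))
E
```

```text
top [ 254  187   46   46 1669] ((0.4504612684249878, 0.28708547353744507), 0.015544074587523937) [0.4519 0.2883 0.1442] (276.16424560546875, 209.27268981933594, 23.162817001342773) [0.4519 0.2884 0.1442]
rim [253 164  47  35 481] ((0.45047643780708313, 0.2868920564651489), 0.019968030974268913) [0.4616 0.2981 0.0742] (275.8208923339844, 187.3880615234375, 23.458938598632812) [0.4513 0.2877 0.0742]
[0.44917327 0.28770479 0.30354728] [ 1.03821579e-04  9.22519936e-01  3.85949226e-01 -3.89647070e-04] [ 0.439  0.214  1.592 -0.     1.337  1.218]
```

View pics/w2.png

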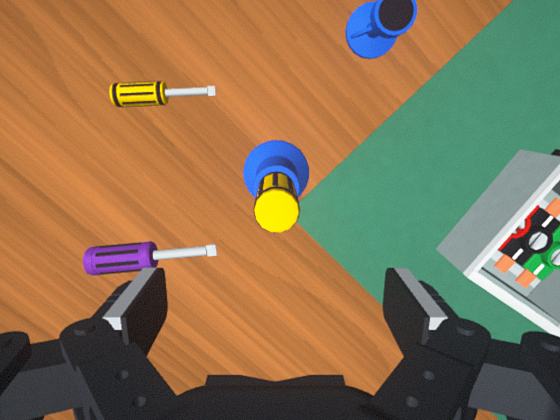

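Wrist view 2 shows the driver's yellow top at (276,209), centred on its stand. The look-alikes stand upright at (138,94) and (120,257), clear of the fingers. I go down and grip.

Request:
servo_tool(
  moves=[
    {"dp": [0.005, 0.006, 0.22], "delta_rot": [0, 0, 0], "fingers": 1},
    {"dp": [0, 0, 0.22], "delta_rot": [0, 0, 0], "fingers": 1},
    {"dp": [0, 0, 0.22], "delta_rot": [0, 0, 0], "fingers": 1},
    {"dp": [0, 0, 0], "delta_rot": [0, 0, 0], "fingers": 1},
    {"dp": [0, 0, 0], "delta_rot": [0, 0, 0], "fingers": 0},
  ],
  force=80,
)

```text
clock: 3.25
position: [0.4512, 0.2876, 0.172]
ee_rot: [0.0, 0.924, 0.382, -0.001]
contact_force: [0.7, -0.2, 0.4]
width: 0.0731
gripper_force: 0.0
```

Request:
servo_tool(
  moves=[
    {"dp": [0, 0, 0], "delta_rot": [0, 0, 0], "fingers": 0},
    {"dp": [0, 0, 0], "delta_rot": [0, 0, 0], "fingers": 0},
    {"dp": [0, 0, 0], "delta_rot": [0, 0, 0], "fingers": 0},
    {"dp": [0, 0, 0], "delta_rot": [0, 0, 0], "fingers": 0},
    {"dp": [0, 0, 0], "delta_rot": [0, 0, 0], "fingers": 0},
  ],
)

```text
clock: 3.75
position: [0.452, 0.2882, 0.174]
ee_rot: [-0.0, 0.924, 0.383, 0.002]
contact_force: [0.2, -1.1, 5.3]
width: 0.0286
gripper_force: 78.3
```

Request:
servo_tool(
  moves=[
    {"dp": [0, 0, -0.15], "delta_rot": [0, 0, 0], "fingers": 0},
    {"dp": [0, 0, -0.23], "delta_rot": [0, 0, 0], "fingers": 0},
    {"dp": [0, 0, -0.23], "delta_rot": [0, 0, 0], "fingers": 0},
    {"dp": [0, 0, -0.23], "delta_rot": [0, 0, 0], "fingers": 0},
    {"dp": [0, 0, 0], "delta_rot": [0, 0, 0], "fingers": 0},
  ],
)

```text
clock: 4.25
position: [0.4535, 0.2889, 0.3479]
ee_rot: [-0.0, 0.924, 0.383, 0.008]
contact_force: [0.6, 0.9, -0.1]
width: 0.0284
gripper_force: 78.8
```

```bash
python3 - <<'E'
from h import *
p=readout.get_state(); print(p['position'].round(4),p['ee_rot'].round(4),p['width'],p['contact_force'])
im,d,K,Rc,o=snap('wrist'); np.savez('s_w3',im=im,d=d,K=K,Rc=Rc,o=o)
i2,d2,K2,R2,o2=snap('side'); np.savez('s_s3',im=i2,d=d2,K=K2,Rc=R2,o=o2)
H=imaging.calibration('wrist')['hand_eye']
def proj(X,K,Rc,o): c=Rc.T@(X-o); return (K@c)[:2]/c[2]
R=rot(p['ee_rot']); tip=p['position']+R@[0,0,.163]
a=proj(tip,K,Rc,o); b=proj(tip,K2,R2,o2); print(tip,a,b)
def crop(im,c,h,s): x,y=int(c[0]),int(c[1]); return cv2.resize(im[max(0,y-h):y+h,max(0,x-h):x+h],(s,s),interpolation=cv2.INTER_CUBIC)
save('c3.png',np.hstack([crop(im,a,50,400),crop(i2,b,30,400)]))
E
```

```text
[0.4535 0.2889 0.3479] [-3.000e-04  9.238e-01  3.829e-01  7.900e-03] 0.02844449388998804 [ 0.5653287   0.94713944 -0.14133774]
[0.45580519 0.28998536 0.18488886] [273.69563967 211.33664436] [262.75652594 254.4002928 ]
```

View pics/c3.png

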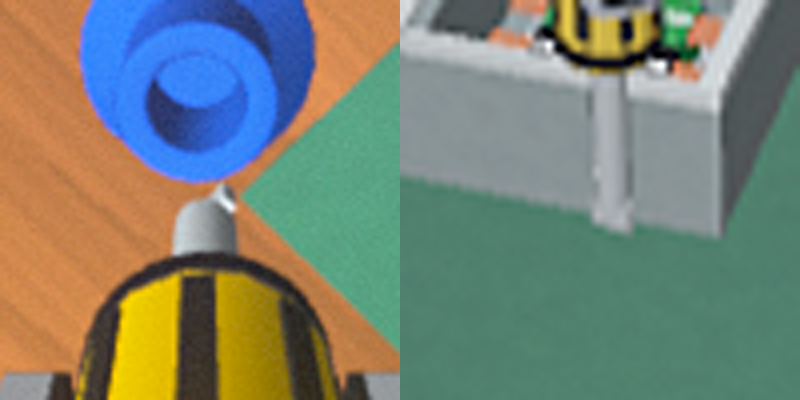

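The wrist crop shows the blade sticking out below the shaft at about (222,197), its twist unclear. In the side crop the blade at (613,217) looks about full width. I move it nearer the side camera and turn it in steps to measure the blade angle.

Request:
servo_tool(
  moves=[
    {"dp": [0.054, -0.175, -0.139], "delta_rot": [0.06, -0.15, 0], "fingers": 0},
    {"dp": [0.054, -0.175, -0.139], "delta_rot": [0, 0, 0], "fingers": 0},
    {"dp": [0.054, -0.175, -0.139], "delta_rot": [0, 0, 0], "fingers": 0},
    {"dp": [0.054, -0.175, -0.139], "delta_rot": [0, 0, 0], "fingers": 0},
    {"dp": [0.054, -0.175, -0.139], "delta_rot": [0, 0, 0], "fingers": 0},
  ],
)

```text
clock: 4.85
position: [0.366, 0.4512, 0.4781]
ee_rot: [0.001, 0.924, 0.383, -0.01]
contact_force: [0.3, 1.1, -0.1]
width: 0.0284
gripper_force: 78.9
```

Request:
servo_tool(
  moves=[
    {"dp": [0.054, -0.175, -0.139], "delta_rot": [0, 0, 0], "fingers": 0},
    {"dp": [0.054, -0.175, -0.139], "delta_rot": [0, 0, 0], "fingers": 0},
    {"dp": [0.054, -0.175, -0.139], "delta_rot": [0, 0, 0], "fingers": 0},
    {"dp": [0.054, -0.175, -0.139], "delta_rot": [0, 0, 0], "fingers": 0},
    {"dp": [0, 0, 0], "delta_rot": [0, 0, 0], "fingers": 0},
  ],
)

```text
clock: 5.35
position: [0.2987, 0.5851, 0.5906]
ee_rot: [-0.002, 0.923, 0.385, -0.007]
contact_force: [1.1, 0.8, -1.5]
width: 0.0285
gripper_force: 79.0
```

```bash
cat > look.py <<'E'
import sys; from h import *
n=sys.argv[1]; p=readout.get_state(); im,d,K,Rc,o=snap('side'); R=rot(p['ee_rot'])
np.savez('y_'+n,im=im,d=d,K=K,Rc=Rc,o=o,pos=p['position'],R=R)
print(p['position'].round(4),np.degrees(np.arctan2(R[1,0],R[0,0])).round(2),R[:,2].round(4),p['qpos'][5].round(2))
E
python3 look.py 0
```

```text
[0.2987 0.5851 0.5906] 45.35 [-0.0141 -0.0022 -0.9999] 1.77
```

Request:
servo_tool(
  moves=[
    {"dp": [0, 0, 0], "delta_rot": [0, 0, 1], "fingers": 0},
    {"dp": [0, 0, 0], "delta_rot": [0, 0, 1], "fingers": 0},
    {"dp": [0, 0, 0], "delta_rot": [0, 0, 1], "fingers": 0},
    {"dp": [0, 0, 0], "delta_rot": [0, 0, 1], "fingers": 0},
    {"dp": [0, 0, 0], "delta_rot": [0, 0, 0], "fingers": 0},
  ],
)

```text
clock: 5.9
position: [0.301, 0.5795, 0.5882]
ee_rot: [0.004, 0.982, 0.191, -0.009]
contact_force: [-0.3, 1.0, -1.0]
width: 0.0285
gripper_force: 79.0
```

```bash
python3 look.py 1
```

```text
[0.301  0.5795 0.5882] 22.02 [-0.0171 -0.0108 -0.9998] 2.17
```

Request:
servo_tool(
  moves=[
    {"dp": [0, 0, 0], "delta_rot": [0, 0, 1], "fingers": 0},
    {"dp": [0, 0, 0], "delta_rot": [0, 0, 1], "fingers": 0},
    {"dp": [0, 0, 0], "delta_rot": [0, 0, 1], "fingers": 0},
    {"dp": [0, 0, 0], "delta_rot": [0, 0, 1], "fingers": 0},
    {"dp": [0, 0, 0], "delta_rot": [0, 0, 0], "fingers": 0},
  ],
)

```text
clock: 6.45
position: [0.3006, 0.58, 0.5894]
ee_rot: [0.004, 1.0, -0.007, -0.008]
contact_force: [-0.0, 0.0, -1.5]
width: 0.0286
gripper_force: 78.8
```

```bash
python3 look.py 2
```

```text
[0.3006 0.58   0.5894] -0.75 [-0.0158 -0.0083 -0.9998] 2.57
```

Request:
servo_tool(
  moves=[
    {"dp": [0, 0, 0], "delta_rot": [0, 0, 1], "fingers": 0},
    {"dp": [0, 0, 0], "delta_rot": [0, 0, 1], "fingers": 0},
    {"dp": [0, 0, 0], "delta_rot": [0, 0, 1], "fingers": 0},
    {"dp": [0, 0, 0], "delta_rot": [0, 0, 1], "fingers": 0},
    {"dp": [0, 0, 0], "delta_rot": [0, 0, 0], "fingers": 0},
  ],
)

```text
clock: 7.0
position: [0.3664, 0.5288, 0.5907]
ee_rot: [0.009, 0.991, -0.137, 0.0]
contact_force: [0.6, 0.3, -1.1]
width: 0.0282
gripper_force: 78.8
```

```bash
python3 look.py 3; python3 - <<'E'
from h import *
t=[]
for n in '0123':
    s=np.load(f'y_{n}.npz'); tip=s['pos']+s['R']@[0,0,.163]; c=s['Rc'].T@(tip-s['o']); u,v=((s['K']@c)[:2]/c[2]).astype(int); print(u,v,c[2])
    t.append(cv2.resize(s['im'][v-30:v+15,u-15:u+15],(200,300),interpolation=cv2.INTER_CUBIC))
save('c4.png',np.hstack(t))
E
```

```text
[0.3664 0.5288 0.5907] -15.77 [-0.0023 -0.0182 -0.9998] 2.7
249 292 0.5484147705145395
251 289 0.5555443866402093
251 289 0.5540588571161004
225 242 0.6158566837064667
```

View pics/c4.png

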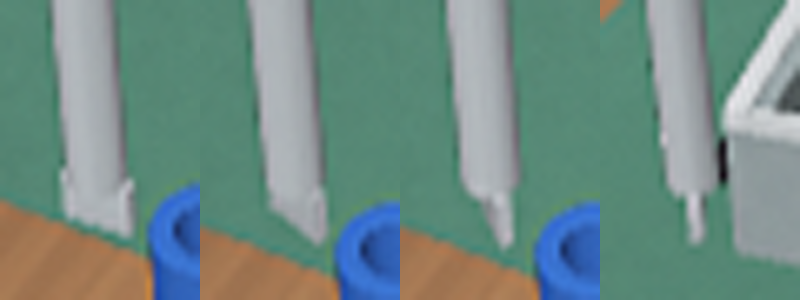

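Crops at tool yaw 45°, 22°, -1° and -16° show the blade going from face-on (bottom edge from (65,215) to (130,238)) to edge-on. In the second crop the bottom edge runs from (270,210) to (320,245). I cast these onto the tip plane.

```bash
python3 - <<'E'
from h import *
f=20/3
E={'0':((65,215),(130,238),249,292,45.35),'1':((70,210),(120,245),251,289,22.0),'2':((84,203),(108,248),251,289,-.75)}
for n,(a,b,u,v,yaw) in E.items():
    s=np.load(f'y_{n}.npz'); z=s['pos'][2]-.163
    g=lambda p: plane(s['K'],s['Rc'],s['o'],u-15+p[0]/f-.5,v-30+p[1]/f-.5,z)[:2]
    A,B=g(a),g(b); D=B-A; print(n,'len',np.linalg.norm(D).round(4),'yaw',np.degrees(np.arctan2(D[1],D[0])).round(1),'rel',(np.degrees(np.arctan2(D[1],D[0]))-yaw)%180,'mid',((A+B)/2).round(4),s['pos'][:2].round(4),s['R'][:,2].round(4))
    # shaft: grey column centroid rows for axis tilt
    hsv=cv2.cvtColor(s['im'],cv2.COLOR_RGB2HSV); m=(hsv[...,1]<45)&(hsv[...,2]>90)
    for vv in (v-40,v-25,v-10):
        x=np.where(m[vv,u-14:u+14])[0]; print(vv,(x.min()+x.max())/2+u-14 if len(x) else None,len(x))
    for zz in (.163,.133,.103):
        t=s['pos']+s['R']@[0,0,zz]; c=s['Rc'].T@(t-s['o']); q=(s['K']@c)/c[2]; print('pred',q[:2].round(1))
for i in range(3):
    imaging.get_image('top'); p=readout.get_state(); print(rot(p['ee_rot'])[:,2].round(4),p['position'].round(4),p['qpos'].round(3))
E
```

```text
0 len 0.012 yaw -177.5 rel 137.14467887476957 mid [0.2953 0.5895] [0.2987 0.5851] [-0.0141 -0.0022 -0.9999]
252 259.5 6
267 246.0 9
282 247.5 10
pred [249.5 292.3]
pred [247.9 272.2]
pred [246.2 250.7]
1 len 0.0118 yaw 165.3 rel 143.3048108003671 mid [0.2972 0.583 ] [0.301  0.5795] [-0.0171 -0.0108 -0.9998]
249 261.5 6
264 248.0 9
279 249.0 9
pred [251.4 289.2]
pred [249.7 269.4]
pred [247.9 248.2]
2 len 0.0111 yaw 141.7 rel 142.40828110496386 mid [0.2966 0.5835] [0.3006 0.58  ] [-0.0158 -0.0083 -0.9998]
249 261.0 7
264 247.5 10
279 249.0 9
pred [251.1 289. ]
pred [249.4 269.1]
pred [247.7 247.8]
[-0.0042 -0.0164 -0.9999] [0.3641 0.5307 0.5907] [ 0.865  0.416  0.602 -0.009  2.139  2.702]
[-0.0042 -0.0161 -0.9999] [0.3634 0.5312 0.5908] [ 0.866  0.416  0.602 -0.009  2.139  2.702]
[-0.0041 -0.016  -0.9999] [0.363  0.5316 0.5909] [ 0.867  0.416  0.601 -0.009  2.139  2.703]
```

```bash
cat > plan.py <<'E'
import sys; from h import *
def plan(x,y,z,yaw,n,off=(0,0)):
    """rows from the measured pose to TCP (x,y,z), pointing down, tool-x yaw in deg; off=driver tip shift"""
    p=readout.get_state(); R=rot(p['ee_rot']); a=np.radians(yaw)
    Rt=np.array([[np.cos(a),np.sin(a),0],[np.sin(a),-np.cos(a),0],[0,0,-1.]])
    w=Rn.from_matrix(R.T@Rt).as_rotvec(); dp=(np.array([x,y,z])-p['position'])/n
    print('q',p['qpos'].round(2),'pos',p['position'].round(4),'total rot',(w*10).round(2),'dist',np.linalg.norm(dp*n).round(3))
    for i in range(n):
        Ri=R@Rn.from_rotvec(w*i/n).as_matrix()
        print((Ri.T@dp/.2).round(3).tolist(),(w*10/n).round(3).tolist())
if __name__=='__main__': a=list(map(float,sys.argv[1:])); plan(*a[:4],int(a[4]))
E
python3 plan.py .607 .061 .35 124.5 25
```

```text
q [ 0.87  0.42  0.6  -0.01  2.14  2.7 ] pos [0.363  0.5316 0.5909] total rot [  0.08   0.2  -24.42] dist 0.582
[0.072, 0.077, 0.049] [0.003, 0.008, -0.977]
[0.064, 0.084, 0.05] [0.003, 0.008, -0.977]
[0.056, 0.089, 0.05] [0.003, 0.008, -0.977]
[0.047, 0.094, 0.05] [0.003, 0.008, -0.977]
[0.037, 0.099, 0.05] [0.003, 0.008, -0.977]
[0.027, 0.102, 0.05] [0.003, 0.008, -0.977]
[0.017, 0.104, 0.05] [0.003, 0.008, -0.977]
[0.007, 0.105, 0.049] [0.003, 0.008, -0.977]
[-0.003, 0.105, 0.049] [0.003, 0.008, -0.977]
[-0.014, 0.105, 0.049] [0.003, 0.008, -0.977]
[-0.024, 0.103, 0.049] [0.003, 0.008, -0.977]
[-0.034, 0.1, 0.049] [0.003, 0.008, -0.977]
[-0.043, 0.096, 0.049] [0.003, 0.008, -0.977]
[-0.053, 0.091, 0.049] [0.003, 0.008, -0.977]
[-0.061, 0.086, 0.049] [0.003, 0.008, -0.977]
[-0.069, 0.08, 0.049] [0.003, 0.008, -0.977]
[-0.077, 0.072, 0.049] [0.003, 0.008, -0.977]
[-0.084, 0.065, 0.049] [0.003, 0.008, -0.977]
[-0.09, 0.056, 0.049] [0.003, 0.008, -0.977]
[-0.095, 0.047, 0.049] [0.003, 0.008, -0.977]
[-0.099, 0.038, 0.049] [0.003, 0.008, -0.977]
[-0.102, 0.028, 0.049] [0.003, 0.008, -0.977]
[-0.104, 0.018, 0.048] [0.003, 0.008, -0.977]
[-0.106, 0.008, 0.048] [0.003, 0.008, -0.977]
[-0.106, -0.003, 0.048] [0.003, 0.008, -0.977]
```

Request:
servo_tool(
  moves=[
    {"dp": [0.07, 0.08, 0.05], "delta_rot": [0, 0.01, -0.98], "fingers": 0},
    {"dp": [0.06, 0.08, 0.05], "delta_rot": [0, 0.01, -0.98], "fingers": 0},
    {"dp": [0.06, 0.09, 0.05], "delta_rot": [0, 0.01, -0.98], "fingers": 0},
    {"dp": [0.05, 0.09, 0.05], "delta_rot": [0, 0.01, -0.98], "fingers": 0},
    {"dp": [0.04, 0.1, 0.05], "delta_rot": [0, 0.01, -0.98], "fingers": 0},
  ],
)

```text
clock: 7.7
position: [0.4122, 0.4383, 0.5419]
ee_rot: [0.008, 0.994, 0.113, -0.0]
contact_force: [0.3, 0.9, -1.0]
width: 0.0281
gripper_force: 79.0
```

Request:
servo_tool(
  moves=[
    {"dp": [0.03, 0.1, 0.05], "delta_rot": [0, 0.01, -0.98], "fingers": 0},
    {"dp": [0.02, 0.1, 0.05], "delta_rot": [0, 0.01, -0.98], "fingers": 0},
    {"dp": [0.01, 0.1, 0.05], "delta_rot": [0, 0.01, -0.98], "fingers": 0},
    {"dp": [0, 0.1, 0.05], "delta_rot": [0, 0.01, -0.98], "fingers": 0},
    {"dp": [-0.01, 0.1, 0.05], "delta_rot": [0, 0.01, -0.98], "fingers": 0},
  ],
)

```text
clock: 8.2
position: [0.4623, 0.3492, 0.4935]
ee_rot: [0.007, 0.937, 0.35, 0.0]
contact_force: [-0.4, -0.2, -0.5]
width: 0.0284
gripper_force: 79.0
```

Request:
servo_tool(
  moves=[
    {"dp": [-0.02, 0.1, 0.05], "delta_rot": [0, 0.01, -0.98], "fingers": 0},
    {"dp": [-0.03, 0.1, 0.05], "delta_rot": [0, 0.01, -0.98], "fingers": 0},
    {"dp": [-0.04, 0.1, 0.05], "delta_rot": [0, 0.01, -0.98], "fingers": 0},
    {"dp": [-0.05, 0.09, 0.05], "delta_rot": [0, 0.01, -0.98], "fingers": 0},
    {"dp": [-0.06, 0.09, 0.05], "delta_rot": [0, 0.01, -0.98], "fingers": 0},
  ],
)

```text
clock: 8.7
position: [0.5142, 0.2572, 0.445]
ee_rot: [0.006, 0.824, 0.567, 0.001]
contact_force: [0.7, 0.7, -0.6]
width: 0.0283
gripper_force: 79.0
```

Request:
servo_tool(
  moves=[
    {"dp": [-0.07, 0.08, 0.05], "delta_rot": [0, 0.01, -0.98], "fingers": 0},
    {"dp": [-0.08, 0.07, 0.05], "delta_rot": [0, 0.01, -0.98], "fingers": 0},
    {"dp": [-0.08, 0.07, 0.05], "delta_rot": [0, 0.01, -0.98], "fingers": 0},
    {"dp": [-0.09, 0.06, 0.05], "delta_rot": [0, 0.01, -0.98], "fingers": 0},
    {"dp": [-0.1, 0.05, 0.05], "delta_rot": [0, 0.01, -0.98], "fingers": 0},
  ],
)

```text
clock: 9.2
position: [0.5659, 0.162, 0.3962]
ee_rot: [0.005, 0.661, 0.75, 0.001]
contact_force: [0.3, 0.7, -0.3]
width: 0.0287
gripper_force: 79.0
```

```bash
python3 plan.py .607 .061 .31 124.5 7
```

```text
q [ 0.16  0.26  1.31 -0.01  1.57  0.04] pos [0.5659 0.162  0.3962] total rot [ 0.07  0.08 -4.77] dist 0.139
[-0.075, 0.02, 0.062] [0.01, 0.011, -0.681]
[-0.076, 0.014, 0.062] [0.01, 0.011, -0.681]
[-0.077, 0.009, 0.062] [0.01, 0.011, -0.681]
[-0.078, 0.004, 0.062] [0.01, 0.011, -0.681]
[-0.078, -0.001, 0.062] [0.01, 0.011, -0.681]
[-0.077, -0.006, 0.062] [0.01, 0.011, -0.681]
[-0.077, -0.012, 0.062] [0.01, 0.011, -0.681]
```

Request:
servo_tool(
  moves=[
    {"dp": [-0.105, 0.025, 0.087], "delta_rot": [0.01, 0.015, -0.95], "fingers": 0},
    {"dp": [-0.107, 0.015, 0.087], "delta_rot": [0.01, 0.015, -0.95], "fingers": 0},
    {"dp": [-0.108, 0.005, 0.087], "delta_rot": [0.01, 0.015, -0.95], "fingers": 0},
    {"dp": [-0.108, -0.005, 0.087], "delta_rot": [0.01, 0.015, -0.95], "fingers": 0},
    {"dp": [-0.107, -0.015, 0.087], "delta_rot": [0.01, 0.015, -0.95], "fingers": 0},
  ],
)

```text
clock: 9.7
position: [0.6041, 0.0604, 0.3095]
ee_rot: [0.001, 0.467, 0.884, 0.001]
contact_force: [0.2, -0.3, -1.4]
width: 0.0285
gripper_force: 79.0
```

Request:
servo_tool(
  moves=[
    {"dp": [0, 0, 0], "delta_rot": [0, 0, 0], "fingers": 0},
    {"dp": [0, 0, 0], "delta_rot": [0, 0, 0], "fingers": 0},
  ],
)

```text
clock: 9.9
position: [0.6039, 0.0609, 0.3099]
ee_rot: [0.0, 0.47, 0.883, 0.001]
contact_force: [-0.0, 0.7, -0.9]
width: 0.0285
gripper_force: 79.0
```

```bash
python3 - <<'E'
from h import *
p=readout.get_state(); R=rot(p['ee_rot'])
print(p['position'].round(4),np.degrees(np.arctan2(R[1,0],R[0,0])).round(2),R[:,2].round(4),p['qpos'].round(2))
im,d,K,Rc,o=snap('wrist'); s=dict(im=im,d=d,K=K,Rc=Rc,o=o); np.savez('s_w5',**s)
def proj(X): c=Rc.T@(np.array(X)-o); return (K@c)[:2]/c[2]
for n,X in [('red',(.5845,.0937,.039)),('blk',(.591,.0641,.039)),('grn',(.5965,.0348,.039))]:
    u,v=proj(X); print(n,u,v)
    try: print(screw(s,u,v,.039,r=9*365/ (o[2]-.039)/1000*1.02))
    except Exception as e: print(e)
u,v=map(int,proj((.5845,.0937,.039))); t=proj(p['position']+R@[0,0,.163]); print('tip',t)
save('c5.png',cv2.resize(im[max(0,v-60):v+90,max(0,u-100):u+100],(800,600),interpolation=cv2.INTER_CUBIC))
E
```

```text
[0.6039 0.0609 0.3099] 123.97 [ 8.0e-04  1.1e-03 -1.0e+00] [-0.01  0.32  1.42  0.    1.4  -0.61]
red 278.55449022843567 139.76843405981808
((278.6, 139.3, 10.0), array([0.5843, 0.094 , 0.039 ]), 53, array([0.5842, 0.0936]), np.float64(87.4), array([0.87, 4.56]))
blk 266.5937863320624 170.151561002407
((266.3, 169.0, 10.5), array([0.5901, 0.0649, 0.039 ]), 44, array([0.5906, 0.0644]), np.float64(11.9), array([0.73, 4.67]))
grn 254.45532840561702 198.3910682192372
((254.3, 197.5, 9.5), array([0.5959, 0.0355, 0.039 ]), 37, array([0.5963, 0.0348]), np.float64(12.4), array([0.65, 4.74]))
tip [277.0645915  212.46005688]
```

View pics/c5.png

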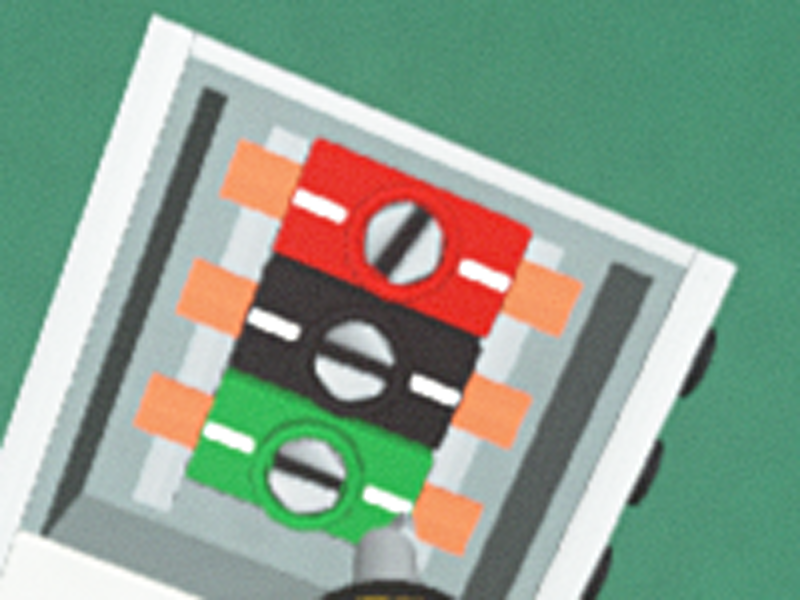

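The crop shows the red screw at (403,240), about (279,139) in the full image, with its slot clearly off the white marks. The black and green slots are in line with theirs. The driver tip shows at about (395,520) in the crop. I now measure the tip's offset in the hand numerically from both wrist pictures.

```bash
python3 - <<'E'
from h import *
c=imaging.calibration('wrist'); H=np.array(c['hand_eye']); K=np.array(c['intrinsics'])
def pj(X): q=H[:3,:3].T@(np.array(X)-H[:3,3]); return ((K@q)[:2]/q[2]).round(1)
for L in (.163,.166): print(L,pj([0,0,L]),'dx1mm',pj([.001,0,L])-pj([0,0,L]),'dy',pj([0,.001,L])-pj([0,0,L]),'shaft+10',pj([0,0,L-.01]),'L-40',pj([0,0,L-.04]))
for n in ('s_w3','s_w5'):
    s=np.load(n+'.npz'); h=cv2.cvtColor(s['im'],cv2.COLOR_RGB2HSV)[202:226,262:292]
    print(n)
    for r in range(24): print(202+r,''.join('#' if (a<40 and v>100) else ('+' if a<75 and v>100 else '.') for a,v in zip(h[r,:,1],h[r,:,2])))
E
```

```text
0.163 [277.1 212.5] dx1mm [ 0.  -1.5] dy [1.5 0. ] shaft+10 [277.2 216.9] L-40 [277.5 232.7]
0.166 [277.  211.2] dx1mm [ 0.  -1.4] dy [1.5 0. ] shaft+10 [277.1 215.5] L-40 [277.4 230.9]
s_w3
202 ............................+.
203 .....................+.....+..
204 ...................+......+...
205 .................+.......+....
206 .............+++........+.....
207 ...............+##.....+......
208 ...............####...+.......
209 ..............####...+........
210 .............######+.+........
211 ........++##########..+.......
212 .......+############...+......
213 ......+############+....+.....
214 ......#############......+....
215 .....############.........+...
216 .....#############.+.......+..
217 .....#############.#........+.
218 .....##############..........+
219 ....+#############............
220 ....+##############...........
221 ....+#############.#..........
222 ....+##############...........
223 ....############..............
224 ....#####.....................
225 ..............................
s_w5
202 +......######+................
203 +......########+..............
204 ........##########+...........
205 ...........+#######+..........
206 .............+####+...........
207 ................##+...........
208 ...............+###...........
209 ..............#####+..........
210 .............+#####+..........
211 .........++#########..........
212 ........############..........
213 .......#############+.........
214 ##+...###############+........
215 ####++##################+.....
216 ##########################+...
217 ############################+.
218 ##############################
219 ##############################
220 ##############################
221 ##############################
222 ##############################
223 ##############################
224 #######...........############
225 ###...................########
```

```bash
python3 plan.py .5847 .0969 .231 125 5
```

```text
q [-0.01  0.32  1.42  0.    1.4  -0.61] pos [0.6041 0.0613 0.3107] total rot [ 0.03  0.   -0.17] dist 0.089
[0.04, 0.004, 0.08] [0.005, 0.001, -0.034]
[0.04, 0.004, 0.08] [0.005, 0.001, -0.034]
[0.04, 0.004, 0.08] [0.005, 0.001, -0.034]
[0.04, 0.004, 0.08] [0.005, 0.001, -0.034]
[0.04, 0.004, 0.08] [0.005, 0.001, -0.034]
```

Request:
servo_tool(
  moves=[
    {"dp": [0.05, 0.005, 0.1], "delta_rot": [0, 0, -0.04], "fingers": 0},
    {"dp": [0.05, 0.005, 0.1], "delta_rot": [0, 0, -0.04], "fingers": 0},
    {"dp": [0.05, 0.005, 0.1], "delta_rot": [0, 0, -0.04], "fingers": 0},
    {"dp": [0.05, 0.005, 0.1], "delta_rot": [0, 0, -0.04], "fingers": 0},
    {"dp": [0, 0, 0], "delta_rot": [0, 0, 0], "fingers": 0},
  ],
)

```text
clock: 10.45
position: [0.5827, 0.0977, 0.2287]
ee_rot: [-0.001, 0.461, 0.887, -0.0]
contact_force: [-0.5, 0.0, -0.9]
width: 0.0282
gripper_force: 79.0
```

Request:
servo_tool(
  moves=[
    {"dp": [0, 0, 0], "delta_rot": [0, 0, 0], "fingers": 0},
  ],
)

```text
clock: 10.55
position: [0.5853, 0.0964, 0.2314]
ee_rot: [0.002, 0.462, 0.887, 0.001]
contact_force: [0.3, -0.8, -0.6]
width: 0.0286
gripper_force: 79.0
```

```bash
python3 - <<'E'
from h import *
p=readout.get_state(); R=rot(p['ee_rot'])
print(p['position'].round(4),np.degrees(np.arctan2(R[1,0],R[0,0])).round(2),R[:,2].round(4),p['contact_force'])
im,d,K,Rc,o=snap('wrist'); np.savez('s_w6',im=im,d=d,K=K,Rc=Rc,o=o)
X=np.array([.5844,.0939,.039]); c=Rc.T@(X-o); print('screw px',((K@c)[:2]/c[2]).round(1))
a=cv2.resize(im[170:230,234:314],(800,600),interpolation=cv2.INTER_CUBIC); save('c6.png',a)
E
```

```text
[0.5853 0.0964 0.2314] 125.02 [ 3.8e-03  2.0e-04 -1.0e+00] [ 0.31726006 -0.7579027  -0.56830924]
screw px [273.1 202.8]
```

View pics/c6.png

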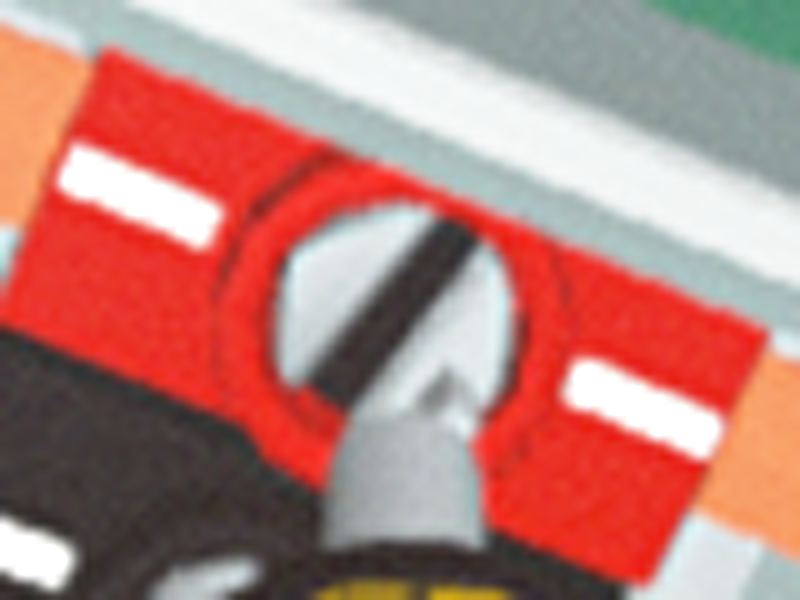

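The crop shows the red screw centre at (397,305), that is (273.7,200.5) in the full image. The blade corner is at (450,375) and parallel to the slot. The tip needs about +3 mm in tool x and -0.7 mm in tool y. I correct and go down gently.

Request:
servo_tool(
  moves=[
    {"dp": [0.014, -0.004, 0], "delta_rot": [0, 0, 0], "fingers": 0},
    {"dp": [0, 0, 0.06], "delta_rot": [0, 0, 0], "fingers": 0},
    {"dp": [0, 0, 0.05], "delta_rot": [0, 0, 0], "fingers": 0},
    {"dp": [0, 0, 0], "delta_rot": [0, 0, 0], "fingers": 0},
    {"dp": [0, 0, 0], "delta_rot": [0, 0, 0], "fingers": 0},
  ],
)

```text
clock: 11.1
position: [0.5825, 0.0971, 0.2074]
ee_rot: [0.0, 0.462, 0.887, 0.0]
contact_force: [-0.0, 1.1, -0.7]
width: 0.0286
gripper_force: 79.0
```

Request:
servo_tool(
  moves=[
    {"dp": [0, 0, 0.01], "delta_rot": [0, 0, 0], "fingers": 0},
    {"dp": [0, 0, 0.01], "delta_rot": [0, 0, 0], "fingers": 0},
    {"dp": [0, 0, 0], "delta_rot": [0, 0, 0], "fingers": 0},
  ],
)

```text
clock: 11.4
position: [0.5827, 0.0973, 0.2039]
ee_rot: [0.001, 0.462, 0.887, 0.0]
contact_force: [-0.7, 0.3, -0.2]
width: 0.0283
gripper_force: 79.0
```

Request:
servo_tool(
  moves=[
    {"dp": [0, 0, 0.01], "delta_rot": [0, 0, 0], "fingers": 0},
    {"dp": [0, 0, 0], "delta_rot": [0, 0, 0], "fingers": 0},
  ],
)

```text
clock: 11.6
position: [0.5832, 0.0973, 0.2022]
ee_rot: [0.001, 0.462, 0.887, 0.001]
contact_force: [0.0, 0.6, -0.1]
width: 0.0282
gripper_force: 79.0
```

Request:
servo_tool(
  moves=[
    {"dp": [0, 0, 0.01], "delta_rot": [0, 0, 0], "fingers": 0},
    {"dp": [0, 0, 0], "delta_rot": [0, 0, 0], "fingers": 0},
  ],
)

```text
clock: 11.8
position: [0.5835, 0.0973, 0.2002]
ee_rot: [0.002, 0.462, 0.887, 0.001]
contact_force: [1.3, 0.2, -0.9]
width: 0.0285
gripper_force: 79.0
```

Request:
servo_tool(
  moves=[
    {"dp": [0, 0, 0.01], "delta_rot": [0, 0, 0], "fingers": 0},
    {"dp": [0, 0, 0], "delta_rot": [0, 0, 0], "fingers": 0},
  ],
)

```text
clock: 12.0
position: [0.5835, 0.0973, 0.1982]
ee_rot: [0.002, 0.462, 0.887, 0.001]
contact_force: [2.0, -0.3, -0.7]
width: 0.0284
gripper_force: 79.0
```

```bash
python3 -c "
from h import *
for i in range(3):
    p=readout.get_state(); print(p['position'].round(4),p['contact_force'].round(1),p['moment'].round(2),rot(p['ee_rot'])[:,2].round(4)); imaging.get_image('wrist')"
```

```text
[0.5835 0.0973 0.1982] [ 2.  -0.3 -0.7] [-0.01 -0.72  0.03] [ 3.7e-03  2.0e-04 -1.0e+00]
[0.5834 0.0973 0.1982] [ 3.3  0.3 -1.2] [ 0.   -0.72  0.01] [ 3.5e-03  2.0e-04 -1.0e+00]
[0.5834 0.0973 0.1982] [ 2.7 -0.7 -1.7] [-0.01 -0.77  0.05] [ 3.5e-03  2.0e-04 -1.0e+00]
```

Request:
servo_tool(
  moves=[
    {"dp": [0, 0, 0.008], "delta_rot": [0, 0, 0], "fingers": 0},
    {"dp": [0, 0, 0], "delta_rot": [0, 0, 0], "fingers": 0},
  ],
)

```text
clock: 12.35
position: [0.5834, 0.0973, 0.1978]
ee_rot: [0.002, 0.462, 0.887, 0.001]
contact_force: [1.0, 0.2, 5.6]
width: 0.028
gripper_force: 79.9
```

Request:
servo_tool(
  moves=[
    {"dp": [0, 0, 0], "delta_rot": [0, 0, 1], "fingers": 0},
    {"dp": [0, 0, 0], "delta_rot": [0, 0, 1], "fingers": 0},
    {"dp": [0, 0, 0], "delta_rot": [0, 0, 1], "fingers": 0},
  ],
)

```text
clock: 12.65
position: [0.5841, 0.0971, 0.1979]
ee_rot: [0.003, 0.591, 0.807, 0.002]
contact_force: [2.3, -0.3, 4.3]
width: 0.0284
gripper_force: 79.4
```

```bash
cat > st.py <<'E'
from h import *
p=readout.get_state(); R=rot(p['ee_rot']); print(p['position'].round(4),p['contact_force'].round(1),p['moment'].round(3),R[:,2].round(4),'yaw',np.degrees(np.arctan2(R[1,0],R[0,0])).round(2),p['width'].round(4))
E
python3 st.py
```

```text
Traceback (most recent call last):
  File "st.py", line 2, in <module>
    p=readout.get_state(); R=rot(p['ee_rot']); print(p['position'].round(4),p['contact_force'].round(1),p['moment'].round(3),R[:,2].round(4),'yaw',np.degrees(np.arctan2(R[1,0],R[0,0])).round(2),p['width'].round(4))
                                                                                                                                                                                                  ^^^^^^^^^^^^^^^^
AttributeError: 'float' object has no attribute 'round'
```

```bash
sed -i "s/p\['width'\].round(4)/p['width']/" st.py; python3 st.py
```

```text
[0.5841 0.0971 0.1979] [ 2.3 -0.3  4.3] [-0.186 -0.833  0.113] [ 6.1e-03 -4.0e-04 -1.0e+00] yaw 107.53 0.02840497002754616
```

Request:
servo_tool(
  moves=[
    {"dp": [-0.001, 0.002, 0], "delta_rot": [0, 0, 1], "fingers": 0},
    {"dp": [-0.001, 0.002, 0], "delta_rot": [0, 0, 1], "fingers": 0},
    {"dp": [-0.001, 0.002, 0], "delta_rot": [0, 0, 1], "fingers": 0},
    {"dp": [-0.001, 0.002, 0], "delta_rot": [0, 0, 1], "fingers": 0},
    {"dp": [-0.001, 0.001, 0], "delta_rot": [0, 0, 1], "fingers": 0},
  ],
)

```text
clock: 13.15
position: [0.5851, 0.0964, 0.1979]
ee_rot: [0.001, 0.772, 0.635, 0.001]
contact_force: [1.0, -1.1, 5.3]
width: 0.0283
gripper_force: 79.4
```

```bash
python3 st.py
```

```text
[0.5851 0.0964 0.1979] [ 1.  -1.1  5.3] [-0.125 -0.337  0.015] [ 3.9e-03 -2.0e-04 -1.0e+00] yaw 78.88 0.02828059157209139
```

Request:
servo_tool(
  moves=[
    {"dp": [-0.001, 0.001, 0], "delta_rot": [0, 0, 1], "fingers": 0},
    {"dp": [-0.001, 0.001, 0], "delta_rot": [0, 0, 1], "fingers": 0},
    {"dp": [0, 0, 0], "delta_rot": [0, 0, 0], "fingers": 0},
  ],
)

```text
clock: 13.45
position: [0.5853, 0.096, 0.1978]
ee_rot: [0.001, 0.831, 0.556, 0.002]
contact_force: [1.3, -1.2, 5.3]
width: 0.0285
gripper_force: 79.4
```

```bash
python3 st.py
```

```text
[0.5853 0.096  0.1978] [ 1.3 -1.2  5.3] [-0.035 -0.325  0.091] [ 3.7e-03  2.0e-04 -1.0e+00] yaw 67.55 0.028473339365984774
```

Request:
servo_tool(
  moves=[
    {"dp": [-0.001, 0.001, 0], "delta_rot": [0, 0, 1], "fingers": 0},
    {"dp": [-0.001, 0.001, 0], "delta_rot": [0, 0, 1], "fingers": 0},
    {"dp": [-0.001, 0.001, 0], "delta_rot": [0, 0, 1], "fingers": 0},
    {"dp": [0, 0, 0], "delta_rot": [0, 0, 0], "fingers": 0},
  ],
)

```text
clock: 13.85
position: [0.5854, 0.0955, 0.1978]
ee_rot: [0.0, 0.905, 0.425, 0.002]
contact_force: [0.6, 0.3, 5.4]
width: 0.0284
gripper_force: 79.6
```

```bash
python3 st.py
```

```text
[0.5854 0.0955 0.1978] [0.6 0.3 5.4] [ 0.133 -0.283  0.077] [ 3.3e-03  7.0e-04 -1.0e+00] yaw 50.36 0.028419594684111676
```

Request:
servo_tool(
  moves=[
    {"dp": [0, 0, 0], "delta_rot": [0, 0, 0.8], "fingers": 0},
    {"dp": [0, 0, 0], "delta_rot": [0, 0, 0], "fingers": 0},
  ],
)

```text
clock: 14.05
position: [0.5854, 0.0955, 0.1978]
ee_rot: [0.0, 0.921, 0.389, 0.002]
contact_force: [0.8, 0.2, 6.0]
width: 0.0284
gripper_force: 79.6
```

```bash
python3 st.py
```

```text
[0.5854 0.0955 0.1978] [0.8 0.2 6. ] [ 0.068 -0.328  0.039] [ 3.4e-03  6.0e-04 -1.0e+00] yaw 45.8 0.028351318536664193
```

Request:
servo_tool(
  moves=[
    {"dp": [0, 0, 0], "delta_rot": [0, 0, 0.8], "fingers": 0},
    {"dp": [0, 0, 0], "delta_rot": [0, 0, 0], "fingers": 0},
  ],
)

```text
clock: 14.25
position: [0.5854, 0.0954, 0.1978]
ee_rot: [0.0, 0.936, 0.352, 0.002]
contact_force: [1.8, 0.8, 5.8]
width: 0.0286
gripper_force: 79.6
```

```bash
python3 st.py
```

```text
[0.5854 0.0954 0.1978] [1.8 0.8 5.8] [ 0.027 -0.268  0.051] [ 3.4e-03  4.0e-04 -1.0e+00] yaw 41.22 0.028571274156304803
```

Request:
servo_tool(
  moves=[
    {"dp": [0, 0, 0], "delta_rot": [0, 0, 0.8], "fingers": 0},
    {"dp": [0, 0, 0], "delta_rot": [0, 0, 0], "fingers": 0},
  ],
)

```text
clock: 14.45
position: [0.5854, 0.0954, 0.1978]
ee_rot: [0.0, 0.949, 0.314, 0.002]
contact_force: [1.2, -0.1, 6.3]
width: 0.0287
gripper_force: 79.6
```

```bash
python3 st.py
```

```text
[0.5854 0.0954 0.1978] [ 1.2 -0.1  6.3] [-0.038 -0.25   0.05 ] [ 3.4e-03  3.0e-04 -1.0e+00] yaw 36.64 0.028685533137835374
```

Request:
servo_tool(
  moves=[
    {"dp": [0, 0, 0], "delta_rot": [0, 0, 0.6], "fingers": 0},
    {"dp": [0, 0, 0], "delta_rot": [0, 0, 0], "fingers": 0},
  ],
)

```text
clock: 14.65
position: [0.5854, 0.0953, 0.1979]
ee_rot: [0.0, 0.958, 0.286, 0.002]
contact_force: [0.5, 0.2, 6.0]
width: 0.0288
gripper_force: 79.6
```

```bash
python3 st.py
```

```text
[0.5854 0.0953 0.1979] [0.5 0.2 6. ] [-0.059 -0.302  0.048] [ 3.3e-03  2.0e-04 -1.0e+00] yaw 33.22 0.02877857750573074
```

Request:
servo_tool(
  moves=[
    {"dp": [0, 0, 0], "delta_rot": [0, 0, 0.6], "fingers": 0},
    {"dp": [0, 0, 0], "delta_rot": [0, 0, 0], "fingers": 0},
  ],
)

```text
clock: 14.85
position: [0.5854, 0.0953, 0.1978]
ee_rot: [0.0, 0.966, 0.257, 0.002]
contact_force: [0.9, -0.2, 5.6]
width: 0.0284
gripper_force: 79.6
```

```bash
python3 st.py
```

```text
[0.5854 0.0953 0.1978] [ 0.9 -0.2  5.6] [-0.038 -0.246  0.147] [ 3.2e-03  1.0e-04 -1.0e+00] yaw 29.8 0.0284495051713757
```

Request:
servo_tool(
  moves=[
    {"dp": [0, 0, 0], "delta_rot": [0, 0, 0.5], "fingers": 0},
    {"dp": [0, 0, 0], "delta_rot": [0, 0, 0], "fingers": 0},
  ],
)

```text
clock: 15.05
position: [0.5853, 0.0953, 0.1978]
ee_rot: [0.0, 0.972, 0.233, 0.001]
contact_force: [0.5, 0.0, 5.8]
width: 0.028
gripper_force: 79.6
```

```bash
python3 st.py
```

```text
[0.5853 0.0953 0.1978] [0.5 0.  5.8] [-0.048 -0.184  0.211] [ 0.0031 -0.     -1.    ] yaw 26.95 0.028007390163339092
```

Request:
servo_tool(
  moves=[
    {"dp": [0, 0, 0], "delta_rot": [0, 0, 0.5], "fingers": 0},
    {"dp": [0, 0, 0], "delta_rot": [0, 0, 0], "fingers": 0},
  ],
)

```text
clock: 15.25
position: [0.5852, 0.0952, 0.1979]
ee_rot: [0.0, 0.978, 0.209, 0.001]
contact_force: [1.0, -0.3, 5.3]
width: 0.0283
gripper_force: 79.7
```

```bash
python3 st.py
```

```text
[0.5852 0.0952 0.1979] [ 1.  -0.3  5.3] [-0.046 -0.198  0.205] [ 2.9e-03 -1.0e-04 -1.0e+00] yaw 24.09 0.02827612099329987
```

Request:
servo_tool(
  moves=[
    {"dp": [0, 0, 0], "delta_rot": [0, 0, -1], "fingers": 0},
    {"dp": [0, 0, -0.1], "delta_rot": [0, 0, 0], "fingers": 0},
    {"dp": [0, 0, -0.23], "delta_rot": [0, 0, 0], "fingers": 0},
    {"dp": [0, 0, -0.23], "delta_rot": [0, 0, 0], "fingers": 0},
    {"dp": [-0.2, 0, 0], "delta_rot": [0, 0, 0], "fingers": 0},
  ],
)

```text
clock: 15.75
position: [0.5558, 0.0765, 0.315]
ee_rot: [0.001, 0.966, 0.258, 0.009]
contact_force: [0.3, -0.4, 0.5]
width: 0.028
gripper_force: 80.4
```

Request:
servo_tool(
  moves=[
    {"dp": [0, 0, 0], "delta_rot": [0, 0, 0], "fingers": 0},
    {"dp": [0, 0, 0], "delta_rot": [0, 0, 0], "fingers": 0},
  ],
)

```text
clock: 15.95
position: [0.5484, 0.0752, 0.3081]
ee_rot: [-0.0, 0.966, 0.257, -0.0]
contact_force: [0.4, 0.6, -0.4]
width: 0.0285
gripper_force: 80.3
```

```bash
python3 st.py; python3 - <<'E'
from h import *
im,d,K,Rc,o=snap('wrist'); s=dict(im=im,d=d,K=K,Rc=Rc,o=o); np.savez('s_w7',**s)
for n,X in [('red',(.5844,.0939,.039)),('blk',(.5905,.0645,.039)),('grn',(.5962,.0351,.039))]:
    c=Rc.T@(np.array(X)-o); u,v=(K@c)[:2]/c[2]
    try: print(n,u.round(1),v.round(1),screw(s,u,v,.039,r=9*.365/c[2]*1.02))
    except Exception as e: print(n,e)
E
python3 plan.py .4512 .288 .33 45 5
```

```text
[0.5484 0.0752 0.3081] [ 0.4  0.6 -0.4] [ 0.015 -0.006  0.008] [-1.e-03  4.e-04 -1.e+00] yaw 29.78 0.028505414421457435
red 275.5 136.3 ((276.0, 136.2, 10.2), array([0.5848, 0.0935, 0.039 ]), 62, array([0.5842, 0.0938]), np.float64(11.5), array([0.98, 4.43]))
blk 306.6 146.6 ((306.7, 146.6, 10.7), array([0.5906, 0.0644, 0.039 ]), 52, array([0.5901, 0.0642]), np.float64(11.9), array([0.85, 4.44]))
grn 336.9 157.2 ((336.8, 157.0, 10.1), array([0.5963, 0.0353, 0.039 ]), 46, array([0.5957, 0.0346]), np.float64(12.7), array([0.77, 4.44]))
q [0.01 0.24 1.54 0.   1.36 1.06] pos [0.5493 0.0754 0.3079] total rot [-0.01  0.   -2.65] dist 0.235
[0.021, -0.233, -0.022] [-0.001, 0.0, -0.531]
[0.033, -0.232, -0.022] [-0.001, 0.0, -0.531]
[0.045, -0.23, -0.022] [-0.001, 0.0, -0.531]
[0.057, -0.227, -0.022] [-0.001, 0.0, -0.531]
[0.069, -0.224, -0.022] [-0.001, 0.0, -0.531]
```

Red slot yaw is 11.5°, matching the marks and the other two screws, so it is tight. I return the driver to the stand.

Request:
servo_tool(
  moves=[
    {"dp": [0.02, -0.233, -0.02], "delta_rot": [0, 0, -0.53], "fingers": 0},
    {"dp": [0.033, -0.232, -0.02], "delta_rot": [0, 0, -0.53], "fingers": 0},
    {"dp": [0.045, -0.23, -0.02], "delta_rot": [0, 0, -0.53], "fingers": 0},
    {"dp": [0.057, -0.227, -0.02], "delta_rot": [0, 0, -0.53], "fingers": 0},
    {"dp": [0.069, -0.224, -0.02], "delta_rot": [0, 0, -0.53], "fingers": 0},
  ],
)

```text
clock: 16.5
position: [0.4509, 0.2898, 0.3274]
ee_rot: [0.0, 0.923, 0.384, -0.0]
contact_force: [0.5, 1.0, -1.5]
width: 0.0286
gripper_force: 80.2
```

Request:
servo_tool(
  moves=[
    {"dp": [0, 0, 0], "delta_rot": [0, 0, 0], "fingers": 0},
    {"dp": [0, 0, 0], "delta_rot": [0, 0, 0], "fingers": 0},
  ],
)

```text
clock: 16.7
position: [0.4513, 0.2891, 0.3274]
ee_rot: [0.001, 0.923, 0.384, -0.0]
contact_force: [-0.4, -0.5, -0.3]
width: 0.0283
gripper_force: 80.2
```

```bash
python3 plan.py .452 .288 .26 45 2;  python3 - <<'E'
from h import *
im,d,K,Rc,o=snap('wrist'); np.savez('s_w8',im=im,d=d,K=K,Rc=Rc,o=o)
h=cv2.cvtColor(im,cv2.COLOR_RGB2HSV); m=cv2.inRange(h,(100,130,40),(120,255,255)); P=cloud(d,K,Rc,o)
mm=(P[...,2]>.07)&(P[...,2]<.08)&(m>0); 
c=max(cv2.findContours(mm.astype(np.uint8),0,1)[0],key=len); print(cv2.minEnclosingCircle(P[mm][:,:2].astype(np.float32)))
for r in range(202,226): print(''.join('#' if (a<40 and v>100) else '.' for a,v in zip(h[r,262:292,1],h[r,262:292,2])))
E
```

```text
q [ 0.44  0.2   1.54 -0.    1.39  1.22] pos [0.4513 0.2891 0.3274] total rot [0.01 0.   0.03] dist 0.067
[-0.001, 0.003, 0.169] [0.005, 0.002, 0.015]
[-0.001, 0.003, 0.169] [0.005, 0.002, 0.015]
((0.5268095135688782, 0.30516517162323), 0.097195103764534)
..............................
..............................
..............................
..............................
................#.............
................##............
...............####...........
..............####............
.............######...........
..........##########..........
........############..........
.......############...........
......#############...........
.....############.............
.....############.............
.....##############...........
.....#############.#..........
.....#############............
.....#############............
.....##############...........
.....#############............
.....###########..............
.....###......................
..............................
```

Request:
servo_tool(
  moves=[
    {"dp": [0, 0.005, 0.17], "delta_rot": [0, 0, 0], "fingers": 0},
    {"dp": [0, 0, 0.17], "delta_rot": [0, 0, 0], "fingers": 0},
    {"dp": [0, 0, 0.17], "delta_rot": [0, 0, 0], "fingers": 0},
    {"dp": [0, 0, 0.17], "delta_rot": [0, 0, 0], "fingers": 0},
    {"dp": [0, 0, 0.06], "delta_rot": [0, 0, 0], "fingers": 0},
  ],
)

```text
clock: 17.25
position: [0.4517, 0.2849, 0.1766]
ee_rot: [0.001, 0.924, 0.382, -0.003]
contact_force: [-0.1, 0.2, -0.9]
width: 0.0284
gripper_force: 80.2
```

Request:
servo_tool(
  moves=[
    {"dp": [0, 0, 0.01], "delta_rot": [0, 0, 0], "fingers": 0},
    {"dp": [0, 0, 0.01], "delta_rot": [0, 0, 0], "fingers": 0},
    {"dp": [0, 0, 0], "delta_rot": [0, 0, 0], "fingers": 0},
  ],
)

```text
clock: 17.55
position: [0.454, 0.2874, 0.1777]
ee_rot: [0.0, 0.924, 0.382, 0.002]
contact_force: [-0.6, -0.1, -0.8]
width: 0.0283
gripper_force: 80.2
```

```bash
python3 st.py
```

```text
[0.454  0.2874 0.1777] [-0.6 -0.1 -0.8] [-0.004  0.035  0.002] [ 0.0046  0.0013 -1.    ] yaw 44.98 0.028323476519112156
```

Request:
servo_tool(
  moves=[
    {"dp": [-0.005, -0.006, 0.012], "delta_rot": [0, 0, 0], "fingers": 0},
    {"dp": [0, 0, 0], "delta_rot": [0, 0, 0], "fingers": 0},
  ],
)

```text
clock: 17.75
position: [0.4513, 0.2875, 0.1746]
ee_rot: [0.0, 0.924, 0.383, 0.002]
contact_force: [-0.2, 0.1, -1.1]
width: 0.0284
gripper_force: 80.2
```

Request:
servo_tool(
  moves=[
    {"dp": [0, 0, 0.008], "delta_rot": [0, 0, 0], "fingers": 0},
    {"dp": [0, 0, 0], "delta_rot": [0, 0, 0], "fingers": 0},
  ],
)

```text
clock: 17.95
position: [0.4515, 0.2876, 0.174]
ee_rot: [0.0, 0.924, 0.383, 0.002]
contact_force: [-2.4, -1.6, 6.9]
width: 0.0283
gripper_force: 81.5
```

```bash
python3 st.py
```

```text
[0.4515 0.2876 0.174 ] [-2.4 -1.6  6.9] [-0.148  0.3   -0.033] [ 3.6e-03  9.0e-04 -1.0e+00] yaw 45.02 0.02832471652039498
```

Request:
servo_tool(
  moves=[
    {"dp": [0, 0, 0], "delta_rot": [0, 0, 0], "fingers": 1},
    {"dp": [0, 0, 0], "delta_rot": [0, 0, 0], "fingers": 1},
    {"dp": [0, 0, 0], "delta_rot": [0, 0, 0], "fingers": 1},
    {"dp": [0, 0, 0], "delta_rot": [0, 0, 0], "fingers": 1},
  ],
)

```text
clock: 18.35
position: [0.4513, 0.2874, 0.1721]
ee_rot: [0.0, 0.924, 0.383, 0.001]
contact_force: [-0.7, 0.0, 0.3]
width: 0.0839
gripper_force: 0.0
```

Request:
servo_tool(
  moves=[
    {"dp": [0, 0, -0.15], "delta_rot": [0, 0, 0], "fingers": 1},
    {"dp": [0, 0, -0.23], "delta_rot": [0, 0, 0], "fingers": 1},
    {"dp": [0, 0, -0.23], "delta_rot": [0, 0, 0], "fingers": 1},
    {"dp": [0, 0, 0], "delta_rot": [0, 0, 0], "fingers": 1},
    {"dp": [0, 0, 0], "delta_rot": [0, 0, 0], "fingers": 1},
  ],
)

```text
clock: 18.85
position: [0.4514, 0.2875, 0.2953]
ee_rot: [0.0, 0.924, 0.383, 0.002]
contact_force: [-0.2, 0.2, -1.0]
width: 0.0854
gripper_force: 0.0
```

```bash
python3 - <<'E'
from h import *
im,d,K,Rc,o=snap('wrist'); np.savez('s_w9',im=im,d=d,K=K,Rc=Rc,o=o); P=cloud(d,K,Rc,o)
for nm,zl,zh in [('top',.135,.155),('rim',.068,.08)]:
    m=((P[...,2]>zl)&(P[...,2]<zh)&(np.hypot(P[...,0]-.45,P[...,1]-.292)<.06)).astype(np.uint8)
    k,l,st,ce=cv2.connectedComponentsWithStats(m); i=1+np.argmax(st[1:,4]); q=P[l==i]
    print(nm,st[i],cv2.minEnclosingCircle(q[:,:2].astype(np.float32)),np.median(q,0).round(4))
E
python3 st.py; python3 plan.py .6096 -.0298 .28 11.5 8
```

```text
top [ 251  194   47   47 1763] ((0.45057350397109985, 0.2862207591533661), 0.015483200550079346) [0.452  0.2874 0.1441]
rim [249 169  48  36 537] ((0.4505971372127533, 0.2870618402957916), 0.01988258771598339) [0.4604 0.2984 0.0742]
[0.4507 0.2871 0.2938] [-0.2 -0.2 -1.1] [ 0.037 -0.005  0.038] [ 1.2e-03 -1.0e-04 -1.0e+00] yaw 45.0 0.0854698101726693
q [ 0.44  0.22  1.61 -0.    1.31  1.22] pos [0.4507 0.2871 0.2938] total rot [ 0.01 -0.01  5.85] dist 0.355
[-0.07, 0.21, 0.009] [0.001, -0.001, 0.731]
[-0.054, 0.215, 0.009] [0.001, -0.001, 0.731]
[-0.038, 0.218, 0.009] [0.001, -0.001, 0.731]
[-0.022, 0.22, 0.009] [0.001, -0.001, 0.731]
[-0.006, 0.222, 0.009] [0.001, -0.001, 0.731]
[0.01, 0.221, 0.009] [0.001, -0.001, 0.731]
[0.026, 0.22, 0.009] [0.001, -0.001, 0.731]
[0.042, 0.218, 0.009] [0.001, -0.001, 0.731]
```

The driver stands upright again at (0.4506, 0.2865), top at 144 mm. I go on to the cover's rib.

Request:
servo_tool(
  moves=[
    {"dp": [-0.07, 0.21, 0.01], "delta_rot": [0, 0, 0.73], "fingers": 1},
    {"dp": [-0.054, 0.215, 0.01], "delta_rot": [0, 0, 0.73], "fingers": 1},
    {"dp": [-0.038, 0.218, 0.01], "delta_rot": [0, 0, 0.73], "fingers": 1},
    {"dp": [-0.022, 0.22, 0.01], "delta_rot": [0, 0, 0.73], "fingers": 1},
    {"dp": [-0.006, 0.222, 0.01], "delta_rot": [0, 0, 0.73], "fingers": 1},
  ],
)

```text
clock: 19.4
position: [0.5502, 0.0878, 0.282]
ee_rot: [-0.0, 0.978, 0.207, -0.001]
contact_force: [1.2, 0.3, 0.3]
width: 0.0856
gripper_force: 0.0
```

Request:
servo_tool(
  moves=[
    {"dp": [0.01, 0.221, 0.01], "delta_rot": [0, 0, 0.73], "fingers": 1},
    {"dp": [0.026, 0.22, 0.01], "delta_rot": [0, 0, 0.73], "fingers": 1},
    {"dp": [0.042, 0.218, 0.01], "delta_rot": [0, 0, 0.73], "fingers": 1},
    {"dp": [0, 0, 0], "delta_rot": [0, 0, 0], "fingers": 1},
    {"dp": [0, 0, 0], "delta_rot": [0, 0, 0], "fingers": 1},
  ],
)

```text
clock: 19.9
position: [0.6096, -0.0301, 0.2759]
ee_rot: [-0.001, 0.995, 0.1, -0.002]
contact_force: [0.1, 0.7, -0.9]
width: 0.0857
gripper_force: 0.0
```

```bash
python3 - <<'E'
from h import *
im,d,K,Rc,o=snap('wrist'); s=dict(im=im,d=d,K=K,Rc=Rc,o=o); np.savez('s_w10',**s); P=cloud(d,K,Rc,o)
m=(P[...,2]>.085)&(P[...,2]<.1)&(abs(P[...,1])<.2)&(P[...,0]>.5)&(np.arange(420)[:,None]<260); print('rib',cv2.minAreaRect(P[m][:,:2].astype(np.float32)),np.median(P[m],0))
for n,X in [('red',(.5844,.0939,.039)),('cov',(.629,-.125,.075))]:
    c=Rc.T@(np.array(X)-o); u,v=(K@c)[:2]/c[2]; print(n,u,v,screw(s,u,v,X[2],r=9*.365/c[2]*1.02))
E
python3 st.py; python3 plan.py .6096 -.0298 .146 11.5 4
```

```text
rib ((0.6092244982719421, -0.030316656455397606), (0.05007491260766983, 0.009678891859948635), 11.672661781311035) [ 0.61071586 -0.03013746  0.09017772]
red 125.97598368980482 187.2754086197803 ((126.8, 186.8, 11.1), array([0.585 , 0.0932, 0.039 ]), 42, array([0.5832, 0.0939]), np.float64(11.1), array([0.61, 4.71]))
cov 400.4106051050529 197.44170876785782 ((399.8, 197.1, 13.2), array([ 0.6292, -0.1245,  0.075 ]), 62, array([ 0.6286, -0.1269]), np.float64(96.2), array([0.72, 4.6 ]))
[ 0.6093 -0.0291  0.2765] [-0.3  0.1  0.5] [ 0.009 -0.067 -0.031] [-0.0025  0.0017 -1.    ] yaw 11.53 0.08539725888115755
q [-0.16  0.35  1.47  0.    1.33  1.21] pos [ 0.6093 -0.0291  0.2765] total rot [-0.02  0.02  0.01] dist 0.13
[0.001, 0.001, 0.163] [-0.005, 0.005, 0.001]
[0.0, 0.001, 0.163] [-0.005, 0.005, 0.001]
[0.0, 0.001, 0.163] [-0.005, 0.005, 0.001]
[0.0, 0.001, 0.163] [-0.005, 0.005, 0.001]
```

Request:
servo_tool(
  moves=[
    {"dp": [0.001, 0.001, 0.22], "delta_rot": [0, 0, 0], "fingers": 1},
    {"dp": [0, 0, 0.2], "delta_rot": [0, 0, 0], "fingers": 1},
    {"dp": [0, 0, 0.17], "delta_rot": [0, 0, 0], "fingers": 1},
    {"dp": [0, 0, 0.06], "delta_rot": [0, 0, 0], "fingers": 1},
    {"dp": [0, 0, 0], "delta_rot": [0, 0, 0], "fingers": 0},
  ],
  force=30,
)

```text
clock: 20.45
position: [0.6091, -0.028, 0.1467]
ee_rot: [-0.001, 0.995, 0.101, -0.001]
contact_force: [0.4, -0.1, 0.3]
width: 0.0732
gripper_force: 0.0
```

Request:
servo_tool(
  moves=[
    {"dp": [0, 0, 0], "delta_rot": [0, 0, 0], "fingers": 0},
    {"dp": [0, 0, 0], "delta_rot": [0, 0, 0], "fingers": 0},
    {"dp": [0, 0, 0], "delta_rot": [0, 0, 0], "fingers": 0},
    {"dp": [0, 0, 0], "delta_rot": [0, 0, 0], "fingers": 0},
    {"dp": [0, 0, 0], "delta_rot": [0, 0, 0], "fingers": 0},
  ],
)

```text
clock: 20.95
position: [0.6113, -0.0295, 0.1498]
ee_rot: [0.0, 0.995, 0.1, 0.002]
contact_force: [-1.0, 1.1, 5.5]
width: 0.009
gripper_force: 34.0
```

Request:
servo_tool(
  moves=[
    {"dp": [0, 0, 0], "delta_rot": [0, 0, 0], "fingers": 0},
    {"dp": [0, 0, 0], "delta_rot": [0, 0, 0], "fingers": 0},
  ],
)

```text
clock: 21.15
position: [0.6113, -0.0295, 0.1498]
ee_rot: [0.0, 0.995, 0.1, 0.002]
contact_force: [-0.7, 0.8, 5.7]
width: 0.009
gripper_force: 34.1
```

```bash
python3 st.py
```

```text
[ 0.6113 -0.0295  0.1498] [-0.7  0.8  5.7] [0.224 0.158 0.006] [ 3.9e-03  2.0e-04 -1.0e+00] yaw 11.53 0.009007187245898326
```

Request:
servo_tool(
  moves=[
    {"dp": [0, -0.04, -0.005], "delta_rot": [0, 0, 0], "fingers": 0},
    {"dp": [0, -0.08, 0], "delta_rot": [0, 0, 0], "fingers": 0},
    {"dp": [0, -0.08, 0], "delta_rot": [0, 0, 0], "fingers": 0},
    {"dp": [0, -0.08, 0], "delta_rot": [0, 0, 0], "fingers": 0},
    {"dp": [0, -0.08, 0], "delta_rot": [0, 0, 0], "fingers": 0},
  ],
)

```text
clock: 21.65
position: [0.5966, 0.0427, 0.1499]
ee_rot: [0.0, 0.995, 0.101, 0.002]
contact_force: [3.0, -2.0, 1.1]
width: 0.009
gripper_force: 33.6
```

```bash
python3 st.py
```

```text
[0.5966 0.0427 0.1499] [ 3.  -2.   1.1] [-0.305 -0.449 -0.026] [ 3.7e-03  2.0e-04 -1.0e+00] yaw 11.58 0.009020398176395607
```

Request:
servo_tool(
  moves=[
    {"dp": [0, -0.08, 0], "delta_rot": [0, 0, 0], "fingers": 0},
    {"dp": [0, -0.06, 0], "delta_rot": [0, 0, 0], "fingers": 0},
    {"dp": [0, -0.04, 0], "delta_rot": [0, 0, 0], "fingers": 0},
    {"dp": [0, 0, 0], "delta_rot": [0, 0, 0], "fingers": 0},
  ],
)

```text
clock: 22.05
position: [0.5894, 0.0784, 0.1499]
ee_rot: [-0.001, 0.995, 0.101, 0.002]
contact_force: [3.0, 2.4, 4.0]
width: 0.009
gripper_force: 33.8
```

```bash
python3 st.py
```

```text
[0.5894 0.0784 0.1499] [3.  2.4 4. ] [ 0.362 -0.62  -0.082] [ 0.0032  0.0025 -1.    ] yaw 11.58 0.008959121601751531
```

Request:
servo_tool(
  moves=[
    {"dp": [0, -0.012, 0], "delta_rot": [0, 0, 0], "fingers": 0},
    {"dp": [0, 0, 0], "delta_rot": [0, 0, 0], "fingers": 0},
  ],
)

```text
clock: 22.25
position: [0.5893, 0.0788, 0.1499]
ee_rot: [-0.0, 0.995, 0.1, 0.002]
contact_force: [4.1, 0.6, 3.5]
width: 0.0091
gripper_force: 33.8
```

```bash
python3 st.py
```

```text
[0.5893 0.0788 0.1499] [4.1 0.6 3.5] [ 0.295 -0.697  0.008] [ 3.4e-03  8.0e-04 -1.0e+00] yaw 11.52 0.009137086423325402
```

Request:
servo_tool(
  moves=[
    {"dp": [0, -0.01, 0], "delta_rot": [0, 0, 0], "fingers": 0},
    {"dp": [0, 0, 0], "delta_rot": [0, 0, 0], "fingers": 0},
  ],
)

```text
clock: 22.45
position: [0.5892, 0.0792, 0.1498]
ee_rot: [0.001, 0.995, 0.101, 0.002]
contact_force: [5.4, -2.1, 2.9]
width: 0.0089
gripper_force: 33.8
```

```bash
python3 st.py
```

```text
[0.5892 0.0792 0.1498] [ 5.4 -2.1  2.9] [-0.438 -0.855  0.003] [ 0.004  -0.0021 -1.    ] yaw 11.54 0.008863730789523754
```

Request:
servo_tool(
  moves=[
    {"dp": [0, -0.02, 0], "delta_rot": [0, 0, 0], "fingers": 0},
    {"dp": [0, 0, 0], "delta_rot": [0, 0, 0], "fingers": 0},
  ],
)

```text
clock: 22.65
position: [0.5891, 0.0798, 0.1498]
ee_rot: [0.005, 0.995, 0.102, 0.002]
contact_force: [6.8, -12.4, 2.7]
width: 0.0089
gripper_force: 33.6
```

```bash
python3 st.py
```

```text
[0.5891 0.0798 0.1498] [  6.8 -12.4   2.7] [-1.964 -1.011 -0.087] [ 0.0052 -0.0091 -0.9999] yaw 11.65 0.008861572006896497
```

Request:
servo_tool(
  moves=[
    {"dp": [0, -0.02, 0], "delta_rot": [0, 0, 0], "fingers": 0},
    {"dp": [0, 0, 0], "delta_rot": [0, 0, 0], "fingers": 0},
  ],
)

```text
clock: 22.85
position: [0.589, 0.0805, 0.1498]
ee_rot: [0.008, 0.995, 0.102, 0.002]
contact_force: [7.7, -22.9, 2.5]
width: 0.0087
gripper_force: 33.7
```

```bash
python3 st.py
```

```text
[0.589  0.0805 0.1498] [  7.7 -22.9   2.5] [-3.497 -1.221 -0.089] [ 0.0064 -0.0156 -0.9999] yaw 11.74 0.008716765776169297
```

Request:
servo_tool(
  moves=[
    {"dp": [0, 0.03, 0], "delta_rot": [0, 0, 0], "fingers": 0},
    {"dp": [0, 0, 0], "delta_rot": [0, 0, 0], "fingers": 0.6},
    {"dp": [0, 0, 0], "delta_rot": [0, 0, 0], "fingers": 1},
    {"dp": [0, 0, 0], "delta_rot": [0, 0, 0], "fingers": 1},
    {"dp": [0, 0, 0], "delta_rot": [0, 0, 0], "fingers": 1},
  ],
)

```text
clock: 23.35
position: [0.5868, 0.083, 0.1489]
ee_rot: [-0.0, 0.995, 0.101, -0.0]
contact_force: [-0.3, 0.2, 0.0]
width: 0.0666
gripper_force: 0.0
```

Request:
servo_tool(
  moves=[
    {"dp": [0, 0, -0.12], "delta_rot": [0, 0, 0], "fingers": 1},
    {"dp": [0, 0, -0.22], "delta_rot": [0, 0, 0], "fingers": 1},
    {"dp": [0, 0.1, -0.22], "delta_rot": [0, 0, 0], "fingers": 1},
    {"dp": [0, 0.1, -0.2], "delta_rot": [0, 0, 0], "fingers": 1},
    {"dp": [0, 0, 0], "delta_rot": [0, 0, 0], "fingers": 1},
  ],
)

```text
clock: 23.85
position: [0.5983, 0.0418, 0.308]
ee_rot: [0.002, 0.995, 0.1, 0.007]
contact_force: [0.8, 1.2, 0.6]
width: 0.0853
gripper_force: 0.0
```

Request:
servo_tool(
  moves=[
    {"dp": [0, 0, 0], "delta_rot": [0, 0, 0], "fingers": 1},
    {"dp": [0, 0, 0], "delta_rot": [0, 0, 0], "fingers": 1},
  ],
)

```text
clock: 24.05
position: [0.5945, 0.0439, 0.3]
ee_rot: [-0.0, 0.995, 0.101, -0.001]
contact_force: [0.4, 0.5, -0.4]
width: 0.0851
gripper_force: 0.0
```

```bash
cat > cov.py <<'E'
import sys; from h import *
im,d,K,Rc,o=snap('wrist'); s=dict(im=im,d=d,K=K,Rc=Rc,o=o); np.savez(sys.argv[1],**s); P=cloud(d,K,Rc,o)
m=(P[...,2]>.085)&(P[...,2]<.1)&(abs(P[...,1]-.08)<.06)&(P[...,0]>.54)&(np.arange(420)[:,None]<260)
if m.sum()>50: print('rib',cv2.minAreaRect(P[m][:,:2].astype(np.float32)))
X=np.array((.6067,-.0145,.075)); c=Rc.T@(X-o); u,v=(K@c)[:2]/c[2]; print(u.round(1),v.round(1),screw(s,u,v,X[2],r=9*.365/c[2]*1.02))
# collar (dark disc on the white plate)
g=(im.max(2)<70)|False; yy,xx=np.indices(g.shape); near=np.hypot(xx-u,yy-v)<16*.365/c[2]
mm=(im.max(2)<80)&near; (a,b),r=cv2.minEnclosingCircle(np.argwhere(mm)[:,::-1].astype(np.float32)); print('collar',a,b,r,plane(K,Rc,o,a,b,.077))
E
python3 cov.py s_w11; python3 st.py; python3 plan.py .4506 .2868 .29 45 7
```

```text
rib ((0.5873279571533203, 0.07701568305492401), (0.050374213606119156, 0.01014304906129837), 11.592948913574219)
345.3 190.6 ((345.3, 190.8, 12.8), array([ 0.6065, -0.0146,  0.075 ]), 56, array([ 0.6062, -0.015 ]), np.float64(99.2), array([1.89, 4.98]))
collar 348.75238037109375 190.02198791503906 16.039752960205078 [ 0.60810669 -0.01667254  0.077     ]
[0.5945 0.044  0.2996] [-0.5  0.2 -0.2] [ 0.027 -0.025  0.019] [-2.1e-03  6.0e-04 -1.0e+00] yaw 11.58 0.08508379701772754
q [-0.04  0.31  1.46  0.    1.37  1.33] pos [0.5945 0.044  0.2996] total rot [-0.02  0.02 -5.83] dist 0.282
[-0.066, -0.191, 0.007] [-0.002, 0.002, -0.833]
[-0.05, -0.195, 0.007] [-0.002, 0.002, -0.833]
[-0.033, -0.199, 0.007] [-0.002, 0.002, -0.833]
[-0.017, -0.201, 0.007] [-0.002, 0.002, -0.833]
[0.0, -0.202, 0.007] [-0.002, 0.002, -0.833]
[0.017, -0.201, 0.007] [-0.002, 0.002, -0.833]
[0.034, -0.199, 0.007] [-0.002, 0.002, -0.833]
```

Request:
servo_tool(
  moves=[
    {"dp": [-0.066, -0.19, 0.007], "delta_rot": [0, 0, -0.83], "fingers": 1},
    {"dp": [-0.05, -0.195, 0.007], "delta_rot": [0, 0, -0.83], "fingers": 1},
    {"dp": [-0.033, -0.2, 0.007], "delta_rot": [0, 0, -0.83], "fingers": 1},
    {"dp": [-0.017, -0.2, 0.007], "delta_rot": [0, 0, -0.83], "fingers": 1},
    {"dp": [0, -0.2, 0.007], "delta_rot": [0, 0, -0.83], "fingers": 1},
  ],
)

```text
clock: 24.6
position: [0.4912, 0.218, 0.2925]
ee_rot: [0.0, 0.952, 0.305, -0.001]
contact_force: [0.4, 0.7, 0.6]
width: 0.0856
gripper_force: 0.0
```

Request:
servo_tool(
  moves=[
    {"dp": [0.017, -0.2, 0.007], "delta_rot": [0, 0, -0.83], "fingers": 1},
    {"dp": [0.034, -0.2, 0.007], "delta_rot": [0, 0, -0.83], "fingers": 1},
    {"dp": [0, 0, 0], "delta_rot": [0, 0, 0], "fingers": 1},
    {"dp": [0, 0, 0], "delta_rot": [0, 0, 0], "fingers": 1},
  ],
)

```text
clock: 25.0
position: [0.451, 0.2868, 0.2901]
ee_rot: [0.001, 0.924, 0.383, -0.001]
contact_force: [-0.3, -0.1, -0.9]
width: 0.0855
gripper_force: 0.0
```

```bash
python3 - <<'E'
from h import *
im,d,K,Rc,o=snap('wrist'); P=cloud(d,K,Rc,o)
m=((P[...,2]>.135)&(P[...,2]<.155)&(np.hypot(P[...,0]-.45,P[...,1]-.292)<.06)); print(cv2.minEnclosingCircle(P[m][:,:2].astype(np.float32)),np.median(P[m],0))
s0=np.load('s_top.npz'); im,d,K,Rc,o=snap('top'); np.savez('s_t2',im=im,d=d,K=K,Rc=Rc,o=o); save('t2.png',im)
def rib(im,d):
    P=cloud(d,K,Rc,o); m=(P[...,2]>.083)&(P[...,2]<.1)&(abs(P[...,1]-.02)<.12)&(abs(P[...,0]-.6)<.06); l=np.argwhere(m)[:,::-1].mean(0); return plane(K,Rc,o,*l,.091),m.sum(),cv2.minAreaRect(P[m][:,:2].astype(np.float32))[0]
a,b=rib(s0['im'],s0['d']),rib(im,d); print(a,b,np.linalg.norm(b[0][:2]-a[0][:2]),np.linalg.norm(np.subtract(b[2],a[2])))
E
python3 st.py; python3 plan.py .4506 .2866 .172 45 3
```

```text
((0.45039981603622437, 0.2862527668476105), 0.015699898824095726) [0.4519289  0.28733907 0.14416918]
(array([ 0.60882895, -0.02981639,  0.091     ]), np.int64(81), (0.6096629500389099, -0.02985173650085926)) (array([0.58683481, 0.07694752, 0.091     ]), np.int64(80), (0.5880457758903503, 0.07733254879713058)) 0.10900583968774014 0.10934245850999526
[0.4522 0.2857 0.2906] [-0.2  0.3  0. ] [ 0.016  0.018 -0.024] [ 6.0e-04 -1.1e-03 -1.0e+00] yaw 44.82 0.08532074893337212
q [ 0.43  0.22  1.61 -0.    1.31  1.22] pos [0.4522 0.2857 0.2906] total rot [ 0.01  0.   -0.03] dist 0.119
[-0.001, -0.003, 0.198] [0.004, 0.001, -0.01]
[-0.001, -0.003, 0.198] [0.004, 0.001, -0.01]
[-0.001, -0.003, 0.198] [0.004, 0.001, -0.01]
```

```bash
python3 - <<'E'
from h import *
c=np.array([.6062,-.0171]); a=np.radians(11.55); ex=np.array([np.cos(a),np.sin(a)]); ey=np.array([-np.sin(a),np.cos(a)])
for n in ('s_w1','s_w10','s_top','s_w11','s_t2'):
    s=np.load(n+'.npz'); im=s['im']; v,u=np.indices(im.shape[:2])
    r=np.stack([(u-s['K'][0,2])/s['K'][0,0],(v-s['K'][1,2])/s['K'][1,1],np.ones(u.shape)],-1)@s['Rc'].T
    q=(s['o']+r*((.066-s['o'][2])/r[...,2])[...,None])[...,:2]-c; bx,by=q@ex,q@ey
    white=im.min(2)>190
    out=[]
    for x0 in (-.04,-.03,.03,.04):
        m=white&(abs(bx-x0)<.003)&(abs(by)<.15); y=by[m]; out.append((np.percentile(y,0.5).round(4),np.percentile(y,99.5).round(4)))
    print(n,out)
E
```

```text
s_w1 [(np.float64(-0.1288), np.float64(0.1384)), (np.float64(-0.1288), np.float64(0.1379)), (np.float64(-0.1288), np.float64(0.138)), (np.float64(-0.1286), np.float64(0.1376))]
s_w10 [(np.float64(-0.1288), np.float64(0.1389)), (np.float64(-0.1287), np.float64(0.139)), (np.float64(-0.129), np.float64(0.1389)), (np.float64(-0.1287), np.float64(0.1386))]
s_top [(np.float64(-0.1272), np.float64(0.1364)), (np.float64(-0.1278), np.float64(0.137)), (np.float64(-0.1289), np.float64(0.1368)), (np.float64(-0.1286), np.float64(0.0623))]
s_w11 [(np.float64(-0.0193), np.float64(0.1378)), (np.float64(-0.0197), np.float64(0.138)), (np.float64(-0.0195), np.float64(0.1381)), (np.float64(-0.0192), np.float64(0.1377))]
s_t2 [(np.float64(-0.0191), np.float64(0.1364)), (np.float64(-0.0182), np.float64(0.137)), (np.float64(-0.0187), np.float64(0.1368)), (np.float64(-0.0193), np.float64(0.1339))]
```

Request:
servo_tool(
  moves=[
    {"dp": [-0.001, -0.005, 0.21], "delta_rot": [0, 0, 0], "fingers": 1},
    {"dp": [0, 0, 0.2], "delta_rot": [0, 0, 0], "fingers": 1},
    {"dp": [0, 0, 0.18], "delta_rot": [0, 0, 0], "fingers": 1},
    {"dp": [0, 0, 0], "delta_rot": [0, 0, 0], "fingers": 1},
    {"dp": [0, 0, 0], "delta_rot": [0, 0, 0], "fingers": 1},
  ],
)

```text
clock: 25.6
position: [0.4524, 0.2859, 0.1735]
ee_rot: [0.0, 0.925, 0.381, 0.0]
contact_force: [0.1, 0.1, 0.0]
width: 0.0856
gripper_force: 0.0
```

```bash
python3 st.py
```

```text
[0.4524 0.2859 0.1735] [0.1 0.1 0. ] [ 0.034  0.014 -0.036] [ 1.e-03 -4.e-04 -1.e+00] yaw 44.73 0.08560203529188531
```

The cover's rear edge moved 109.3 mm, though I felt a hard stop. I give it a second push with shut fingers to make sure before taking the driver.

Request:
servo_tool(
  moves=[
    {"dp": [0, 0, -0.2], "delta_rot": [0, 0, 0], "fingers": 1},
    {"dp": [0, 0, -0.23], "delta_rot": [0, 0, 0], "fingers": 1},
    {"dp": [0, 0, -0.15], "delta_rot": [0, 0, 0], "fingers": 1},
  ],
)

```text
clock: 25.9
position: [0.4533, 0.287, 0.2955]
ee_rot: [0.0, 0.925, 0.381, 0.005]
contact_force: [0.8, 0.5, -0.4]
width: 0.0855
gripper_force: 0.0
```

```bash
python3 plan.py .595 .0378 .25 11.55 6
```

```text
q [ 0.44  0.22  1.61 -0.    1.31  1.22] pos [0.4533 0.287  0.2955] total rot [ 0.01 -0.11  5.8 ] dist 0.29
[-0.063, 0.23, 0.038] [0.002, -0.018, 0.967]
[-0.04, 0.235, 0.038] [0.002, -0.018, 0.967]
[-0.017, 0.238, 0.038] [0.002, -0.018, 0.967]
[0.006, 0.239, 0.038] [0.002, -0.018, 0.967]
[0.029, 0.237, 0.038] [0.002, -0.018, 0.967]
[0.052, 0.233, 0.038] [0.002, -0.018, 0.967]
```

Request:
servo_tool(
  moves=[
    {"dp": [-0.063, 0.23, 0.03], "delta_rot": [0, 0, 0.97], "fingers": 0},
    {"dp": [-0.04, 0.235, 0.03], "delta_rot": [0, 0, 0.97], "fingers": 0},
    {"dp": [-0.017, 0.238, 0.03], "delta_rot": [0, 0, 0.97], "fingers": 0},
    {"dp": [0.006, 0.239, 0.03], "delta_rot": [0, 0, 0.97], "fingers": 0},
    {"dp": [0.029, 0.237, 0.03], "delta_rot": [0, 0, 0.97], "fingers": 0},
  ],
)

```text
clock: 26.4
position: [0.5712, 0.077, 0.2629]
ee_rot: [0.0, 0.989, 0.146, 0.004]
contact_force: [0.9, 0.3, -0.1]
width: 0.0123
gripper_force: 0.0
```

Request:
servo_tool(
  moves=[
    {"dp": [0.052, 0.233, 0.03], "delta_rot": [0, 0, 0.97], "fingers": 0},
    {"dp": [0, 0, 0], "delta_rot": [0, 0, 0], "fingers": 0},
    {"dp": [0, 0, 0], "delta_rot": [0, 0, 0], "fingers": 0},
  ],
)

```text
clock: 26.7
position: [0.5941, 0.0361, 0.2558]
ee_rot: [0.0, 0.995, 0.099, 0.003]
contact_force: [0.3, 0.6, -1.0]
width: -0.0003
gripper_force: 0.0
```

```bash
python3 plan.py .595 .0378 .149 11.55 4; python3 cov.py s_w12
```

```text
q [-0.06  0.33  1.54  0.    1.26  1.32] pos [0.5941 0.0361 0.2558] total rot [ 0.01 -0.05 -0.04] dist 0.107
[0.001, -0.002, 0.134] [0.002, -0.013, -0.01]
[0.001, -0.002, 0.134] [0.002, -0.013, -0.01]
[0.001, -0.002, 0.134] [0.002, -0.013, -0.01]
[0.001, -0.002, 0.134] [0.002, -0.013, -0.01]
rib ((0.5877082347869873, 0.07701825350522995), (0.04982337728142738, 0.01031579915434122), 11.712340354919434)
345.8 203.3 ((345.8, 203.3, 14.8), array([ 0.6067, -0.0145,  0.075 ]), 63, array([ 0.6064, -0.0153]), np.float64(97.6), array([1.98, 5.07]))
collar 350.0289306640625 201.86363220214844 18.820777893066406 [ 0.60869799 -0.01667073  0.077     ]
```

Request:
servo_tool(
  moves=[
    {"dp": [0, 0, 0.2], "delta_rot": [0, -0.05, 0], "fingers": 0},
    {"dp": [0, 0, 0.2], "delta_rot": [0, 0, 0], "fingers": 0},
    {"dp": [0, 0, 0.12], "delta_rot": [0, 0, 0], "fingers": 0},
    {"dp": [0, -0.05, 0], "delta_rot": [0, 0, 0], "fingers": 0},
    {"dp": [0, 0, 0], "delta_rot": [0, 0, 0], "fingers": 0},
  ],
)

```text
clock: 27.25
position: [0.5907, 0.0496, 0.1511]
ee_rot: [-0.0, 0.995, 0.101, -0.001]
contact_force: [0.3, 0.9, 0.7]
width: 0.0
gripper_force: 0.0
```

Request:
servo_tool(
  moves=[
    {"dp": [0, -0.04, 0], "delta_rot": [0, 0, 0], "fingers": 0},
    {"dp": [0, 0, 0], "delta_rot": [0, 0, 0], "fingers": 0},
  ],
)

```text
clock: 27.45
position: [0.59, 0.0567, 0.1519]
ee_rot: [0.0, 0.995, 0.101, 0.0]
contact_force: [-0.0, 0.1, 0.0]
width: 0.0001
gripper_force: 0.0
```

```bash
python3 st.py
```

```text
[0.59   0.0567 0.1519] [-0.   0.1  0. ] [ 0.021  0.024 -0.006] [ 9.e-04 -4.e-04 -1.e+00] yaw 11.57 0.00013280759093977853
```

Request:
servo_tool(
  moves=[
    {"dp": [0, -0.02, 0], "delta_rot": [0, 0, 0], "fingers": 0},
    {"dp": [0, 0, 0], "delta_rot": [0, 0, 0], "fingers": 0},
  ],
)

```text
clock: 27.65
position: [0.5888, 0.0595, 0.1506]
ee_rot: [0.0, 0.995, 0.1, -0.001]
contact_force: [-0.3, 0.3, -0.1]
width: -0.0001
gripper_force: 0.0
```

Request:
servo_tool(
  moves=[
    {"dp": [0, -0.015, 0], "delta_rot": [0, 0, 0], "fingers": 0},
    {"dp": [0, 0, 0], "delta_rot": [0, 0, 0], "fingers": 0},
  ],
)

```text
clock: 27.85
position: [0.5886, 0.0604, 0.1504]
ee_rot: [0.002, 0.995, 0.101, -0.001]
contact_force: [0.1, -7.0, 2.6]
width: -0.0002
gripper_force: 2.8
```

Request:
servo_tool(
  moves=[
    {"dp": [0, -0.015, 0], "delta_rot": [0, 0, 0], "fingers": 0},
    {"dp": [0, 0, 0], "delta_rot": [0, 0, 0], "fingers": 0},
  ],
)

```text
clock: 28.05
position: [0.5885, 0.061, 0.1505]
ee_rot: [0.005, 0.995, 0.101, -0.001]
contact_force: [1.4, -12.1, 3.1]
width: -0.0
gripper_force: 6.2
```

Request:
servo_tool(
  moves=[
    {"dp": [0, -0.015, 0], "delta_rot": [0, 0, 0], "fingers": 0},
    {"dp": [0, 0, 0], "delta_rot": [0, 0, 0], "fingers": 0},
  ],
)

```text
clock: 28.25
position: [0.5884, 0.0616, 0.1505]
ee_rot: [0.007, 0.995, 0.102, -0.0]
contact_force: [1.6, -19.4, 1.7]
width: -0.0002
gripper_force: 9.6
```

The cover stands hard against its stop: 19 N and no movement. Back to the driver.

Request:
servo_tool(
  moves=[
    {"dp": [0, 0.1, 0], "delta_rot": [0, 0, 0], "fingers": 0},
    {"dp": [0, 0, -0.2], "delta_rot": [0, 0, 0], "fingers": 0},
    {"dp": [0, 0, -0.23], "delta_rot": [0, 0, 0], "fingers": 0},
    {"dp": [0, 0, -0.2], "delta_rot": [0, 0, 0], "fingers": 1},
  ],
)

```text
clock: 28.65
position: [0.5911, 0.0481, 0.2774]
ee_rot: [0.0, 0.995, 0.1, -0.001]
contact_force: [0.6, -0.1, 0.2]
width: 0.0131
gripper_force: 0.0
```

```bash
python3 plan.py .4506 .2866 .29 45 7
```

```text
q [-0.04  0.32  1.51 -0.    1.32  1.34] pos [0.5911 0.0481 0.2774] total rot [-0.01  0.03 -5.86] dist 0.277
[-0.065, -0.187, -0.009] [-0.001, 0.004, -0.837]
[-0.049, -0.192, -0.009] [-0.001, 0.004, -0.837]
[-0.033, -0.195, -0.009] [-0.001, 0.004, -0.837]
[-0.016, -0.197, -0.009] [-0.001, 0.004, -0.837]
[0.0, -0.198, -0.009] [-0.001, 0.004, -0.837]
[0.017, -0.197, -0.009] [-0.001, 0.004, -0.837]
[0.033, -0.195, -0.009] [-0.001, 0.004, -0.837]
```

Request:
servo_tool(
  moves=[
    {"dp": [-0.065, -0.187, -0.015], "delta_rot": [0, 0, -0.84], "fingers": 1},
    {"dp": [-0.049, -0.192, -0.015], "delta_rot": [0, 0, -0.84], "fingers": 1},
    {"dp": [-0.033, -0.195, -0.015], "delta_rot": [0, 0, -0.84], "fingers": 1},
    {"dp": [-0.016, -0.197, -0.015], "delta_rot": [0, 0, -0.84], "fingers": 1},
    {"dp": [0, -0.198, -0.015], "delta_rot": [0, 0, -0.84], "fingers": 1},
  ],
)

```text
clock: 29.15
position: [0.4891, 0.2198, 0.2911]
ee_rot: [-0.0, 0.952, 0.307, -0.001]
contact_force: [0.5, -0.6, 0.2]
width: 0.0849
gripper_force: 0.0
```

Request:
servo_tool(
  moves=[
    {"dp": [0.017, -0.197, 0], "delta_rot": [0, 0, -0.84], "fingers": 1},
    {"dp": [0.033, -0.195, 0], "delta_rot": [0, 0, -0.84], "fingers": 1},
    {"dp": [0, 0, 0], "delta_rot": [0, 0, 0], "fingers": 1},
    {"dp": [0, 0, 0], "delta_rot": [0, 0, 0], "fingers": 1},
    {"dp": [0, 0, 0], "delta_rot": [0, 0, 0], "fingers": 1},
  ],
)

```text
clock: 29.65
position: [0.4502, 0.286, 0.2909]
ee_rot: [0.0, 0.924, 0.384, -0.002]
contact_force: [-0.4, -0.8, -0.1]
width: 0.0854
gripper_force: 0.0
```

```bash
python3 plan.py .4506 .2866 .173 45 3
```

```text
q [ 0.44  0.22  1.61 -0.    1.31  1.22] pos [0.4502 0.286  0.2909] total rot [-0.01  0.03  0.02] dist 0.118
[0.002, -0.0, 0.196] [-0.003, 0.01, 0.007]
[0.001, -0.0, 0.196] [-0.003, 0.01, 0.007]
[0.001, -0.0, 0.196] [-0.003, 0.01, 0.007]
```

Request:
servo_tool(
  moves=[
    {"dp": [0.004, 0, 0.21], "delta_rot": [0, 0, 0], "fingers": 1},
    {"dp": [0, 0, 0.2], "delta_rot": [0, 0, 0], "fingers": 1},
    {"dp": [0, 0, 0.175], "delta_rot": [0, 0, 0], "fingers": 1},
    {"dp": [0, 0, 0], "delta_rot": [0, 0, 0], "fingers": 1},
    {"dp": [0, 0, 0], "delta_rot": [0, 0, 0], "fingers": 0},
  ],
  force=80,
)

```text
clock: 30.15
position: [0.4509, 0.2864, 0.1742]
ee_rot: [-0.0, 0.924, 0.383, -0.002]
contact_force: [-0.2, 0.3, 0.6]
width: 0.0732
gripper_force: 0.0
```

Request:
servo_tool(
  moves=[
    {"dp": [0, 0, 0], "delta_rot": [0, 0, 0], "fingers": 0},
    {"dp": [0, 0, 0], "delta_rot": [0, 0, 0], "fingers": 0},
    {"dp": [0, 0, 0], "delta_rot": [0, 0, 0], "fingers": 0},
    {"dp": [0, 0, 0], "delta_rot": [0, 0, 0], "fingers": 0},
    {"dp": [0, 0, 0], "delta_rot": [0, 0, 0], "fingers": 0},
  ],
)

```text
clock: 30.65
position: [0.4509, 0.2876, 0.1758]
ee_rot: [-0.0, 0.923, 0.384, 0.0]
contact_force: [-0.5, -1.3, 5.6]
width: 0.0287
gripper_force: 78.4
```

```bash
python3 st.py
```

```text
[0.4509 0.2876 0.1758] [-0.5 -1.3  5.6] [-0.172  0.056  0.005] [ 5.e-04  4.e-04 -1.e+00] yaw 45.19 0.028665626705215493
```

Request:
servo_tool(
  moves=[
    {"dp": [0, 0, -0.1], "delta_rot": [0, 0, 0], "fingers": 0},
    {"dp": [0, 0, -0.2], "delta_rot": [0, 0, 0], "fingers": 0},
    {"dp": [0, 0, -0.23], "delta_rot": [0, 0, 0], "fingers": 0},
    {"dp": [0, 0, -0.23], "delta_rot": [0, 0, 0], "fingers": 0},
    {"dp": [0, 0, 0], "delta_rot": [0, 0, 0], "fingers": 0},
  ],
)

```text
clock: 31.15
position: [0.4529, 0.2887, 0.3334]
ee_rot: [-0.001, 0.923, 0.384, 0.006]
contact_force: [0.8, -0.7, -0.8]
width: 0.0284
gripper_force: 78.8
```

```bash
python3 - <<'E'
from h import *
im,d,K,Rc,o=snap('wrist'); np.savez('s_w13',im=im,d=d,K=K,Rc=Rc,o=o)
h=cv2.cvtColor(im,cv2.COLOR_RGB2HSV)
for r in range(202,226): print(r,''.join('#' if (a<40 and v>100) else '.' for a,v in zip(h[r,262:292,1],h[r,262:292,2])))
E
python3 st.py; python3 plan.py .638 -.056 .35 139 16
```

```text
202 ..............................
203 ..............................
204 ..............................
205 ..................#...........
206 .................##...........
207 ................###...........
208 ...............#####..........
209 ..........###########.........
210 .........############.........
211 ........#########..#..........
212 .......##########.............
213 ......###########.............
214 ......###########.............
215 ......###########.............
216 ......###########.............
217 ......############............
218 ......###########.............
219 ......###########.............
220 ......###########.............
221 ......###.....................
222 ..............................
223 ..............................
224 ..............................
225 ..............................
[0.4516 0.2881 0.33  ] [-0.1 -0.7 -1.5] [ 0.001 -0.012  0.019] [ 0.005  0.003 -1.   ] yaw 45.19 0.02844496650824067
q [0.44 0.2  1.54 0.   1.39 1.22] pos [0.4516 0.2881 0.33  ] total rot [  0.06  -0.03 -16.37] dist 0.392
[-0.035, 0.117, -0.006] [0.004, -0.002, -1.023]
[-0.047, 0.113, -0.006] [0.004, -0.002, -1.023]
[-0.058, 0.108, -0.006] [0.004, -0.002, -1.023]
[-0.069, 0.101, -0.006] [0.004, -0.002, -1.023]
[-0.079, 0.093, -0.006] [0.004, -0.002, -1.023]
[-0.088, 0.085, -0.006] [0.004, -0.002, -1.023]
[-0.096, 0.075, -0.006] [0.004, -0.002, -1.023]
[-0.103, 0.065, -0.006] [0.004, -0.002, -1.023]
[-0.11, 0.054, -0.006] [0.004, -0.002, -1.023]
[-0.115, 0.043, -0.006] [0.004, -0.002, -1.023]
[-0.118, 0.031, -0.006] [0.004, -0.002, -1.023]
[-0.121, 0.019, -0.006] [0.004, -0.002, -1.023]
[-0.122, 0.006, -0.006] [0.004, -0.002, -1.023]
[-0.122, -0.006, -0.006] [0.004, -0.002, -1.023]
[-0.121, -0.019, -0.006] [0.004, -0.002, -1.023]
[-0.118, -0.031, -0.006] [0.004, -0.002, -1.023]
```

```bash
python3 plan.py .6061 -.0148 .30 132 16 | awk 'NR<2||NR%1==0'
```

```text
q [0.44 0.2  1.54 0.   1.39 1.22] pos [0.4516 0.2881 0.33  ] total rot [  0.05  -0.03 -15.15] dist 0.341
[-0.033, 0.101, 0.009] [0.003, -0.002, -0.947]
[-0.043, 0.097, 0.009] [0.003, -0.002, -0.947]
[-0.052, 0.093, 0.009] [0.003, -0.002, -0.947]
[-0.06, 0.088, 0.009] [0.003, -0.002, -0.947]
[-0.068, 0.082, 0.009] [0.003, -0.002, -0.947]
[-0.076, 0.075, 0.009] [0.003, -0.002, -0.947]
[-0.082, 0.067, 0.009] [0.003, -0.002, -0.947]
[-0.088, 0.059, 0.009] [0.003, -0.002, -0.947]
[-0.093, 0.051, 0.009] [0.003, -0.002, -0.947]
[-0.098, 0.042, 0.009] [0.003, -0.002, -0.947]
[-0.101, 0.032, 0.009] [0.003, -0.002, -0.947]
[-0.104, 0.022, 0.009] [0.003, -0.002, -0.947]
[-0.106, 0.012, 0.009] [0.003, -0.002, -0.947]
[-0.106, 0.002, 0.009] [0.003, -0.002, -0.947]
[-0.106, -0.008, 0.009] [0.003, -0.002, -0.947]
[-0.105, -0.018, 0.009] [0.003, -0.002, -0.947]
```

Request:
servo_tool(
  moves=[
    {"dp": [-0.033, 0.101, 0.009], "delta_rot": [0, 0, -0.95], "fingers": 0},
    {"dp": [-0.043, 0.097, 0.009], "delta_rot": [0, 0, -0.95], "fingers": 0},
    {"dp": [-0.052, 0.093, 0.009], "delta_rot": [0, 0, -0.95], "fingers": 0},
    {"dp": [-0.06, 0.088, 0.009], "delta_rot": [0, 0, -0.95], "fingers": 0},
    {"dp": [-0.068, 0.082, 0.009], "delta_rot": [0, 0, -0.95], "fingers": 0},
  ],
)

```text
clock: 31.7
position: [0.4981, 0.1917, 0.3152]
ee_rot: [-0.001, 0.806, 0.592, -0.003]
contact_force: [0.7, -0.1, -0.9]
width: 0.0283
gripper_force: 78.8
```

Request:
servo_tool(
  moves=[
    {"dp": [-0.076, 0.075, 0.009], "delta_rot": [0, 0, -0.95], "fingers": 0},
    {"dp": [-0.082, 0.067, 0.009], "delta_rot": [0, 0, -0.95], "fingers": 0},
    {"dp": [-0.088, 0.059, 0.009], "delta_rot": [0, 0, -0.95], "fingers": 0},
    {"dp": [-0.093, 0.051, 0.009], "delta_rot": [0, 0, -0.95], "fingers": 0},
    {"dp": [-0.098, 0.042, 0.009], "delta_rot": [0, 0, -0.95], "fingers": 0},
  ],
)

```text
clock: 32.2
position: [0.5467, 0.0973, 0.3061]
ee_rot: [-0.002, 0.644, 0.765, -0.002]
contact_force: [1.1, -0.3, -1.1]
width: 0.0284
gripper_force: 78.7
```

Request:
servo_tool(
  moves=[
    {"dp": [-0.101, 0.032, 0.009], "delta_rot": [0, 0, -0.95], "fingers": 0},
    {"dp": [-0.104, 0.022, 0.009], "delta_rot": [0, 0, -0.95], "fingers": 0},
    {"dp": [-0.106, 0.012, 0.009], "delta_rot": [0, 0, -0.95], "fingers": 0},
    {"dp": [-0.106, 0.002, 0.009], "delta_rot": [0, 0, -0.95], "fingers": 0},
    {"dp": [-0.106, -0.008, 0.009], "delta_rot": [0, 0, -0.95], "fingers": 0},
  ],
)

```text
clock: 32.7
position: [0.595, 0.0028, 0.2969]
ee_rot: [-0.003, 0.446, 0.895, -0.002]
contact_force: [1.0, 0.2, -0.7]
width: 0.0281
gripper_force: 78.7
```

Request:
servo_tool(
  moves=[
    {"dp": [-0.105, -0.018, 0.009], "delta_rot": [0, 0, -0.95], "fingers": 0},
    {"dp": [0, 0, 0], "delta_rot": [0, 0, 0], "fingers": 0},
    {"dp": [0, 0, 0], "delta_rot": [0, 0, 0], "fingers": 0},
  ],
)

```text
clock: 33.0
position: [0.6045, -0.0154, 0.2954]
ee_rot: [-0.003, 0.406, 0.914, -0.001]
contact_force: [-0.1, 0.4, -0.5]
width: 0.0285
gripper_force: 78.8
```

```bash
python3 plan.py .6061 -.0148 .268 132 2;python3 st.py
```

```text
q [-0.14  0.33  1.45 -0.    1.37 -0.88] pos [ 0.6045 -0.0154  0.2954] total rot [-0.04 -0.05  0.03] dist 0.027
[-0.002, 0.004, 0.068] [-0.022, -0.023, 0.013]
[-0.002, 0.004, 0.068] [-0.022, -0.023, 0.013]
[ 0.6045 -0.0154  0.2954] [-0.1  0.4 -0.5] [0.005 0.02  0.029] [-6.3e-03  4.0e-04 -1.0e+00] yaw 132.15 0.028512616683862155
```

The last viewing is for checking the tip against the cover screw.

Request:
servo_tool(
  moves=[
    {"dp": [-0.002, 0.004, 0.07], "delta_rot": [-0.02, -0.02, 0], "fingers": 0},
    {"dp": [-0.002, 0.004, 0.067], "delta_rot": [-0.02, -0.02, 0], "fingers": 0},
    {"dp": [0, 0, 0], "delta_rot": [0, 0, 0], "fingers": 0},
    {"dp": [0, 0, 0], "delta_rot": [0, 0, 0], "fingers": 0},
  ],
)

```text
clock: 33.4
position: [0.6064, -0.0142, 0.2694]
ee_rot: [0.001, 0.404, 0.915, 0.0]
contact_force: [0.2, -0.2, -0.5]
width: 0.0283
gripper_force: 78.8
```

```bash
python3 st.py; python3 - <<'E'
from h import *
im,d,K,Rc,o=snap('wrist'); np.savez('s_w14',im=im,d=d,K=K,Rc=Rc,o=o)
X=np.array([.6069,-.0172,.075]); c=Rc.T@(X-o); print('screw px',((K@c)[:2]/c[2]).round(1))
save('c14.png',cv2.resize(im[170:230,234:314],(800,600),interpolation=cv2.INTER_CUBIC))
cc=imaging.calibration('wrist'); H=np.array(cc['hand_eye'])
def pj(X): q=H[:3,:3].T@(np.array(X)-H[:3,3]); return ((K@q)[:2]/q[2]).round(1)
print(pj([0,0,.157]),pj([0,0,.167]),pj([0,0,.192]))
E
```

```text
[ 0.6064 -0.0142  0.2694] [ 0.2 -0.2 -0.5] [-0.03  -0.037  0.002] [ 1.6e-03 -6.0e-04 -1.0e+00] yaw 132.29 0.028343624220635844
screw px [274.6 203.9]
[277.3 215.4] [277.2 211.1] [277.  201.7]
```

View pics/c14.png

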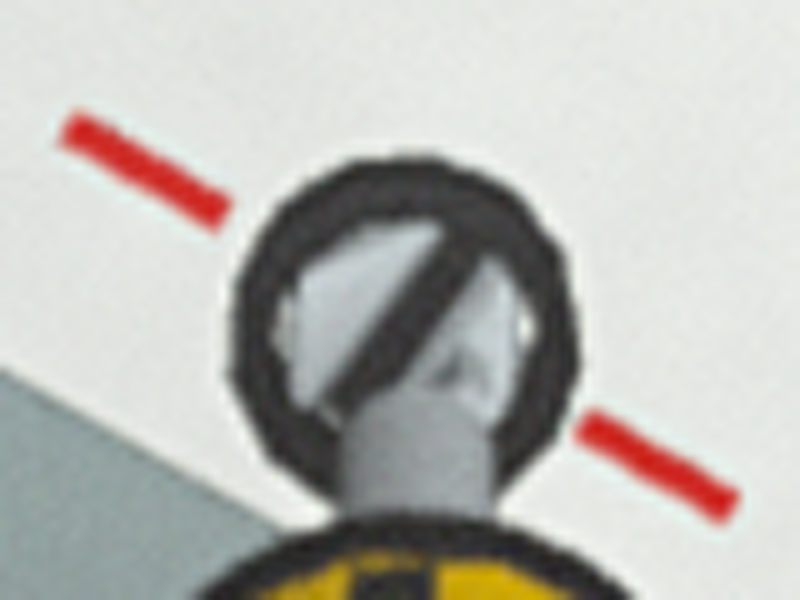

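The crop shows the cover screw centre at about (405,330), that is (274.5,203) in the full image. The blade corner is at (460,355), lined up along the slot as in the good fit before. I go straight down.

Request:
servo_tool(
  moves=[
    {"dp": [-0.002, -0.001, 0.06], "delta_rot": [0, 0, 0], "fingers": 0},
    {"dp": [0, 0, 0.05], "delta_rot": [0, 0, 0], "fingers": 0},
    {"dp": [0, 0, 0], "delta_rot": [0, 0, 0], "fingers": 0},
    {"dp": [0, 0, 0.01], "delta_rot": [0, 0, 0], "fingers": 0},
    {"dp": [0, 0, 0.01], "delta_rot": [0, 0, 0], "fingers": 0},
  ],
)

```text
clock: 33.95
position: [0.6073, -0.0156, 0.2435]
ee_rot: [0.002, 0.405, 0.914, 0.0]
contact_force: [0.5, -0.3, -0.6]
width: 0.0285
gripper_force: 78.8
```

Request:
servo_tool(
  moves=[
    {"dp": [0, 0, 0.01], "delta_rot": [0, 0, 0], "fingers": 0},
    {"dp": [0, 0, 0.01], "delta_rot": [0, 0, 0], "fingers": 0},
    {"dp": [0, 0, 0], "delta_rot": [0, 0, 0], "fingers": 0},
  ],
)

```text
clock: 34.25
position: [0.6071, -0.0156, 0.2393]
ee_rot: [0.001, 0.405, 0.914, 0.0]
contact_force: [-0.2, 0.2, -1.5]
width: 0.0284
gripper_force: 78.8
```

Request:
servo_tool(
  moves=[
    {"dp": [0, 0, 0.01], "delta_rot": [0, 0, 0], "fingers": 0},
    {"dp": [0, 0, 0], "delta_rot": [0, 0, 0], "fingers": 0},
  ],
)

```text
clock: 34.45
position: [0.6071, -0.0155, 0.2373]
ee_rot: [0.001, 0.405, 0.914, -0.0]
contact_force: [-0.1, -0.4, -0.5]
width: 0.0287
gripper_force: 78.8
```

```bash
python3 st.py
```

```text
[ 0.6071 -0.0155  0.2373] [-0.1 -0.4 -0.5] [-0.012  0.029 -0.001] [ 0.0024 -0.0011 -1.    ] yaw 132.27 0.02873029621084474
```

Request:
servo_tool(
  moves=[
    {"dp": [0, 0, 0.01], "delta_rot": [0, 0, 0], "fingers": 0},
    {"dp": [0, 0, 0.006], "delta_rot": [0, 0, 0], "fingers": 0},
    {"dp": [0, 0, 0], "delta_rot": [0, 0, 0], "fingers": 0},
  ],
)

```text
clock: 34.75
position: [0.6074, -0.0156, 0.2356]
ee_rot: [0.002, 0.405, 0.915, 0.0]
contact_force: [-1.9, -0.1, 4.7]
width: 0.0283
gripper_force: 79.6
```

Request:
servo_tool(
  moves=[
    {"dp": [-0.001, 0.001, 0], "delta_rot": [0, 0, 1], "fingers": 0},
    {"dp": [-0.001, 0.001, 0], "delta_rot": [0, 0, 1], "fingers": 0},
    {"dp": [-0.001, 0.001, 0], "delta_rot": [0, 0, 1], "fingers": 0},
    {"dp": [-0.001, 0.001, 0], "delta_rot": [0, 0, 1], "fingers": 0},
    {"dp": [-0.001, 0.001, 0], "delta_rot": [0, 0, 1], "fingers": 0},
  ],
)

```text
clock: 35.25
position: [0.6078, -0.0157, 0.2356]
ee_rot: [0.001, 0.62, 0.785, 0.0]
contact_force: [-3.5, 1.0, 6.5]
width: 0.0284
gripper_force: 79.4
```

```bash
python3 st.py
```

```text
[ 0.6078 -0.0157  0.2356] [-3.5  1.   6.5] [0.178 0.792 0.01 ] [ 1.7e-03 -9.0e-04 -1.0e+00] yaw 103.4 0.028441898118190395
```

Request:
servo_tool(
  moves=[
    {"dp": [-0.001, 0.001, 0], "delta_rot": [0, 0, 1], "fingers": 0},
    {"dp": [-0.001, 0.001, 0], "delta_rot": [0, 0, 1], "fingers": 0},
    {"dp": [-0.001, 0.001, 0], "delta_rot": [0, 0, 1], "fingers": 0},
    {"dp": [-0.001, 0.001, 0], "delta_rot": [0, 0, 1], "fingers": 0},
    {"dp": [-0.001, 0.001, 0], "delta_rot": [0, 0, 1], "fingers": 0},
  ],
)

```text
clock: 35.75
position: [0.6084, -0.0162, 0.2356]
ee_rot: [0.0, 0.795, 0.607, 0.0]
contact_force: [-3.7, 1.3, 8.2]
width: 0.0286
gripper_force: 79.4
```

```bash
python3 st.py
```

```text
[ 0.6084 -0.0162  0.2356] [-3.7  1.3  8.2] [0.37  0.896 0.092] [ 7.e-04  1.e-04 -1.e+00] yaw 74.75 0.02856251284172897
```

Request:
servo_tool(
  moves=[
    {"dp": [-0.001, -0.002, 0], "delta_rot": [0, 0, 1], "fingers": 0},
    {"dp": [-0.001, -0.001, 0], "delta_rot": [0, 0, 1], "fingers": 0},
    {"dp": [-0.001, -0.001, 0], "delta_rot": [0, 0, 1], "fingers": 0},
    {"dp": [-0.001, 0, 0], "delta_rot": [0, 0, 1], "fingers": 0},
    {"dp": [-0.001, 0, 0], "delta_rot": [0, 0, 1], "fingers": 0},
  ],
)

```text
clock: 36.25
position: [0.6081, -0.0167, 0.2356]
ee_rot: [0.0, 0.92, 0.391, 0.002]
contact_force: [-1.5, 2.0, 5.8]
width: 0.0285
gripper_force: 79.5
```

```bash
python3 st.py
```

```text
[ 0.6081 -0.0167  0.2356] [-1.5  2.   5.8] [0.425 0.466 0.05 ] [ 3.2e-03  4.0e-04 -1.0e+00] yaw 46.09 0.028508691093246146
```

Request:
servo_tool(
  moves=[
    {"dp": [0, 0, 0], "delta_rot": [0, 0, 1], "fingers": 0},
    {"dp": [0, 0, 0], "delta_rot": [0, 0, 1], "fingers": 0},
    {"dp": [0, 0, 0], "delta_rot": [0, 0, 0], "fingers": 0},
  ],
)

```text
clock: 36.55
position: [0.6083, -0.0168, 0.2356]
ee_rot: [0.0, 0.954, 0.299, 0.002]
contact_force: [-1.6, 2.3, 5.6]
width: 0.0279
gripper_force: 79.5
```

```bash
python3 st.py
```

```text
[ 0.6083 -0.0168  0.2356] [-1.6  2.3  5.6] [0.417 0.404 0.072] [ 3.4e-03  2.0e-04 -1.0e+00] yaw 34.77 0.027918479816518262
```

Request:
servo_tool(
  moves=[
    {"dp": [0, 0, 0], "delta_rot": [0, 0, 0.7], "fingers": 0},
    {"dp": [0, 0, 0], "delta_rot": [0, 0, 0], "fingers": 0},
  ],
)

```text
clock: 36.75
position: [0.6083, -0.0168, 0.2356]
ee_rot: [0.0, 0.964, 0.266, 0.002]
contact_force: [-0.8, 1.9, 5.3]
width: 0.0284
gripper_force: 79.4
```

```bash
python3 st.py
```

```text
[ 0.6083 -0.0168  0.2356] [-0.8  1.9  5.3] [0.482 0.38  0.14 ] [ 3.5e-03  3.0e-04 -1.0e+00] yaw 30.8 0.02842874971921236
```

Request:
servo_tool(
  moves=[
    {"dp": [0, 0, 0], "delta_rot": [0, 0, 0.5], "fingers": 0},
    {"dp": [0, 0, 0], "delta_rot": [0, 0, 0], "fingers": 0},
  ],
)

```text
clock: 36.95
position: [0.6084, -0.0167, 0.2356]
ee_rot: [0.0, 0.97, 0.242, 0.002]
contact_force: [-1.9, 2.1, 5.1]
width: 0.0286
gripper_force: 79.4
```

```bash
python3 st.py
```

```text
[ 0.6084 -0.0167  0.2356] [-1.9  2.1  5.1] [0.424 0.38  0.145] [ 3.7e-03  4.0e-04 -1.0e+00] yaw 27.97 0.028577956451423685
```

Request:
servo_tool(
  moves=[
    {"dp": [0, 0, 0], "delta_rot": [0, 0, 0.5], "fingers": 0},
    {"dp": [0, 0, 0], "delta_rot": [0, 0, 0], "fingers": 0},
  ],
)

```text
clock: 37.15
position: [0.6084, -0.0167, 0.2356]
ee_rot: [0.0, 0.976, 0.217, 0.002]
contact_force: [-0.8, 2.1, 5.3]
width: 0.0282
gripper_force: 79.3
```

```bash
python3 st.py
```

```text
[ 0.6084 -0.0167  0.2356] [-0.8  2.1  5.3] [0.486 0.323 0.195] [ 3.8e-03  3.0e-04 -1.0e+00] yaw 25.11 0.028194877575311125
```

Request:
servo_tool(
  moves=[
    {"dp": [0, 0, 0], "delta_rot": [0, 0, 0.5], "fingers": 0},
    {"dp": [0, 0, 0], "delta_rot": [0, 0, 0], "fingers": 0},
  ],
)

```text
clock: 37.35
position: [0.6084, -0.0167, 0.2356]
ee_rot: [0.0, 0.981, 0.193, 0.002]
contact_force: [-0.7, 1.5, 6.1]
width: 0.0285
gripper_force: 79.3
```

```bash
python3 st.py
```

```text
[ 0.6084 -0.0167  0.2356] [-0.7  1.5  6.1] [0.5   0.308 0.281] [ 3.9e-03  2.0e-04 -1.0e+00] yaw 22.25 0.028517226972024905
```

Request:
servo_tool(
  moves=[
    {"dp": [0, 0, 0], "delta_rot": [0, 0, -1], "fingers": 0},
    {"dp": [0, 0, -0.1], "delta_rot": [0, 0, 0], "fingers": 0},
    {"dp": [0, 0, -0.2], "delta_rot": [0, 0, 0], "fingers": 0},
    {"dp": [0, 0, -0.2], "delta_rot": [0, 0, 0], "fingers": 0},
    {"dp": [-0.2, 0, 0], "delta_rot": [0, 0, 0], "fingers": 0},
  ],
)

```text
clock: 37.85
position: [0.5786, -0.0357, 0.3403]
ee_rot: [0.004, 0.97, 0.243, 0.009]
contact_force: [-0.5, -0.5, -0.4]
width: 0.0284
gripper_force: 80.7
```

Request:
servo_tool(
  moves=[
    {"dp": [0, 0, 0], "delta_rot": [0, 0, 0], "fingers": 0},
    {"dp": [0, 0, 0], "delta_rot": [0, 0, 0], "fingers": 0},
  ],
)

```text
clock: 38.05
position: [0.5722, -0.0363, 0.3345]
ee_rot: [0.001, 0.97, 0.241, 0.001]
contact_force: [-0.5, 0.5, -0.7]
width: 0.0283
gripper_force: 80.6
```

```bash
sed -i 's/.6067,-.0145,.075/.6069,-.0172,.075/' cov.py; python3 cov.py s_w15; python3 st.py; python3 plan.py .452 .288 .33 45 8
```

```text
rib ((0.5875247716903687, 0.07626095414161682), (0.049806803464889526, 0.01099316030740738), 11.546092987060547)
272.0 139.3 ((273.2, 139.2, 11.8), array([ 0.6074, -0.0182,  0.075 ]), 45, array([ 0.6068, -0.0187]), np.float64(11.8), array([0.79, 4.56]))
collar 273.4435119628906 139.6327667236328 14.374176979064941 [ 0.60737484 -0.01840115  0.077     ]
[ 0.5728 -0.0361  0.3341] [ 0.  -0.6 -1.4] [ 0.002 -0.021 -0.016] [ 3.e-03 -7.e-04 -1.e+00] yaw 27.97 0.02845492786255481
q [-0.18  0.26  1.46 -0.    1.42  0.9 ] pos [ 0.5728 -0.0361  0.3341] total rot [ 0.02 -0.02 -2.97] dist 0.346
[0.028, -0.214, 0.002] [0.003, -0.002, -0.372]
[0.036, -0.213, 0.002] [0.003, -0.002, -0.372]
[0.044, -0.212, 0.002] [0.003, -0.002, -0.372]
[0.052, -0.21, 0.002] [0.003, -0.002, -0.372]
[0.06, -0.208, 0.002] [0.003, -0.002, -0.372]
[0.067, -0.205, 0.002] [0.003, -0.002, -0.372]
[0.075, -0.203, 0.002] [0.003, -0.002, -0.372]
[0.082, -0.2, 0.003] [0.003, -0.002, -0.372]
```

The cover screw slot reads 11.8°, in line with the box's x axis, so it is locked. The driver goes back to the stand.

Request:
servo_tool(
  moves=[
    {"dp": [0.028, -0.214, 0], "delta_rot": [0, 0, -0.37], "fingers": 0},
    {"dp": [0.036, -0.213, 0], "delta_rot": [0, 0, -0.37], "fingers": 0},
    {"dp": [0.044, -0.212, 0], "delta_rot": [0, 0, -0.37], "fingers": 0},
    {"dp": [0.052, -0.21, 0], "delta_rot": [0, 0, -0.37], "fingers": 0},
    {"dp": [0.06, -0.208, 0], "delta_rot": [0, 0, -0.37], "fingers": 0},
  ],
)

```text
clock: 38.6
position: [0.497, 0.1685, 0.3331]
ee_rot: [0.001, 0.944, 0.331, 0.001]
contact_force: [0.2, 0.6, -0.8]
width: 0.0284
gripper_force: 80.6
```

Request:
servo_tool(
  moves=[
    {"dp": [0.067, -0.205, 0], "delta_rot": [0, 0, -0.37], "fingers": 0},
    {"dp": [0.075, -0.203, 0], "delta_rot": [0, 0, -0.37], "fingers": 0},
    {"dp": [0.082, -0.2, 0], "delta_rot": [0, 0, -0.37], "fingers": 0},
    {"dp": [0, 0, 0], "delta_rot": [0, 0, 0], "fingers": 0},
    {"dp": [0, 0, 0], "delta_rot": [0, 0, 0], "fingers": 0},
  ],
)

```text
clock: 39.1
position: [0.4517, 0.2891, 0.3328]
ee_rot: [0.001, 0.924, 0.384, 0.001]
contact_force: [-0.1, -0.3, -0.7]
width: 0.0284
gripper_force: 80.6
```

```bash
python3 plan.py .452 .2878 .18 45 4; python3 st.py
```

```text
q [ 0.44  0.2   1.53 -0.    1.4   1.23] pos [0.4517 0.2891 0.3328] total rot [0.03 0.   0.02] dist 0.153
[-0.001, 0.001, 0.191] [0.007, 0.0, 0.005]
[-0.001, 0.001, 0.191] [0.007, 0.0, 0.005]
[-0.001, 0.001, 0.191] [0.007, 0.0, 0.005]
[-0.001, 0.001, 0.191] [0.007, 0.0, 0.005]
[0.4517 0.2891 0.3328] [-0.1 -0.3 -0.7] [-0.004 -0.029 -0.015] [ 0.002 -0.002 -1.   ] yaw 45.11 0.028381221851477942
```

Request:
servo_tool(
  moves=[
    {"dp": [-0.003, 0.005, 0.19], "delta_rot": [0, 0, 0], "fingers": 0},
    {"dp": [0, 0, 0.19], "delta_rot": [0, 0, 0], "fingers": 0},
    {"dp": [0, 0, 0.19], "delta_rot": [0, 0, 0], "fingers": 0},
    {"dp": [0, 0, 0.18], "delta_rot": [0, 0, 0], "fingers": 0},
    {"dp": [0, 0, 0], "delta_rot": [0, 0, 0], "fingers": 0},
  ],
)

```text
clock: 39.6
position: [0.4503, 0.284, 0.1788]
ee_rot: [0.002, 0.924, 0.381, -0.005]
contact_force: [-0.6, -0.4, -0.8]
width: 0.0285
gripper_force: 80.6
```

Request:
servo_tool(
  moves=[
    {"dp": [0, 0, 0], "delta_rot": [0, 0, 0], "fingers": 0},
    {"dp": [0, 0, 0], "delta_rot": [0, 0, 0], "fingers": 0},
  ],
)

```text
clock: 39.8
position: [0.4542, 0.2867, 0.1855]
ee_rot: [0.001, 0.924, 0.382, 0.003]
contact_force: [-0.3, -0.4, -0.7]
width: 0.0283
gripper_force: 80.6
```

```bash
python3 plan.py .4518 .2876 .1755 45 2; python3 st.py
```

```text
q [ 0.43  0.31  1.77 -0.    1.05  1.22] pos [0.4542 0.2867 0.1855] total rot [ 0.04 -0.05 -0.02] dist 0.01
[-0.003, -0.006, 0.025] [0.021, -0.024, -0.009]
[-0.003, -0.006, 0.025] [0.021, -0.024, -0.009]
[0.4542 0.2867 0.1855] [-0.3 -0.4 -0.7] [-0.006 -0.006  0.029] [ 6.3e-03  4.0e-04 -1.0e+00] yaw 44.89 0.02827926138932925
```

Request:
servo_tool(
  moves=[
    {"dp": [-0.006, -0.01, 0.03], "delta_rot": [0, 0, 0], "fingers": 0},
    {"dp": [0, 0, 0.01], "delta_rot": [0, 0, 0], "fingers": 0},
    {"dp": [0, 0, 0], "delta_rot": [0, 0, 0], "fingers": 0},
  ],
)

```text
clock: 40.1
position: [0.4501, 0.2872, 0.176]
ee_rot: [0.001, 0.924, 0.382, 0.001]
contact_force: [0.4, 0.6, -0.8]
width: 0.0286
gripper_force: 80.6
```

Request:
servo_tool(
  moves=[
    {"dp": [0, 0, 0.01], "delta_rot": [0, 0, 0], "fingers": 0},
    {"dp": [0, 0, 0], "delta_rot": [0, 0, 0], "fingers": 0},
  ],
)

```text
clock: 40.3
position: [0.4503, 0.2873, 0.1758]
ee_rot: [0.001, 0.924, 0.382, 0.002]
contact_force: [-2.6, -1.0, 10.3]
width: 0.0281
gripper_force: 82.3
```

```bash
python3 st.py
```

```text
[0.4503 0.2873 0.1758] [-2.6 -1.  10.3] [-0.249  0.659  0.033] [ 3.9e-03 -6.0e-04 -1.0e+00] yaw 44.97 0.028122755973595294
```

Seated on the rim. I release, retreat and check.

Request:
servo_tool(
  moves=[
    {"dp": [0, 0, 0], "delta_rot": [0, 0, 0], "fingers": 1},
    {"dp": [0, 0, 0], "delta_rot": [0, 0, 0], "fingers": 1},
    {"dp": [0, 0, 0], "delta_rot": [0, 0, 0], "fingers": 1},
    {"dp": [0, 0, 0], "delta_rot": [0, 0, 0], "fingers": 1},
    {"dp": [0, 0, -0.1], "delta_rot": [0, 0, 0], "fingers": 1},
  ],
)

```text
clock: 40.8
position: [0.4487, 0.2864, 0.1913]
ee_rot: [0.001, 0.924, 0.382, -0.002]
contact_force: [-0.1, 0.0, -0.4]
width: 0.0853
gripper_force: 0.0
```

Request:
servo_tool(
  moves=[
    {"dp": [0, 0, -0.2], "delta_rot": [0, 0, 0], "fingers": 1},
    {"dp": [0, 0, -0.23], "delta_rot": [0, 0, 0], "fingers": 1},
    {"dp": [0, 0, -0.2], "delta_rot": [0, 0, 0], "fingers": 1},
    {"dp": [0, 0, 0], "delta_rot": [0, 0, 0], "fingers": 1},
    {"dp": [0, 0, 0], "delta_rot": [0, 0, 0], "fingers": 1},
  ],
)

```text
clock: 41.3
position: [0.45, 0.2874, 0.3202]
ee_rot: [0.001, 0.924, 0.382, 0.002]
contact_force: [-0.4, -0.1, -0.7]
width: 0.0854
gripper_force: 0.0
```

```bash
python3 - <<'E'
from h import *
im,d,K,Rc,o=snap('wrist'); P=cloud(d,K,Rc,o)
for nm,zl,zh in [('top',.135,.155),('rim',.068,.08)]:
    m=((P[...,2]>zl)&(P[...,2]<zh)&(np.hypot(P[...,0]-.45,P[...,1]-.292)<.06)).astype(np.uint8)
    k,l,st,ce=cv2.connectedComponentsWithStats(m); i=1+np.argmax(st[1:,4]); q=P[l==i]
    print(nm,st[i],cv2.minEnclosingCircle(q[:,:2].astype(np.float32)),np.percentile(q[:,2],[5,50,95]).round(4))
a=np.load('s_side.npz'); i2,d2,*_=snap('side'); t=np.load('s_top.npz'); i3,d3,*_=snap('top')
for n,A,B in [('side',a['im'],i2),('top',t['im'],i3)]:
    m=(np.abs(A.astype(int)-B).max(2)>60).astype(np.uint8); k,l,st,ce=cv2.connectedComponentsWithStats(cv2.morphologyEx(m,cv2.MORPH_CLOSE,np.ones((5,5))))
    print(n,[(st[i].tolist()) for i in range(1,k) if st[i,4]>25])
E
python3 st.py
```

```text
top [ 254  184   43   44 1458] ((0.4501183032989502, 0.28593721985816956), 0.015760987997055054) [0.1399 0.1442 0.1454]
rim [252 163  45  33 483] ((0.45102590322494507, 0.2872146666049957), 0.01995772495865822) [0.0722 0.0743 0.0761]
side [[224, 0, 336, 373, 29462], [551, 150, 9, 69, 175], [257, 269, 17, 32, 287], [301, 276, 49, 110, 1257], [226, 312, 28, 78, 638]]
top [[249, 149, 108, 59, 3726], [0, 155, 200, 265, 22250], [250, 326, 280, 94, 4762], [552, 378, 8, 19, 85], [269, 390, 90, 30, 1383]]
[0.4491 0.2869 0.3177] [ 0.7 -0.4 -1. ] [ 0.024  0.014 -0.01 ] [-8.0e-04 -2.7e-03 -1.0e+00] yaw 44.94 0.08545433107398208
```

```bash
python3 - <<'E'
from h import *
im,d,K,Rc,o=snap('wrist'); now=dict(im=im,d=d,K=K,Rc=Rc,o=o); s2=np.load('s_w2.npz'); sd=dict(zip(('im','d','K','Rc','o'),snap('side'))); s0=np.load('s_side.npz')
for n,s in [('w before',s2),('w now',now),('side before',s0),('side now',sd)]:
    P=cloud(s['d'],s['K'],s['Rc'],s['o']); h=cv2.cvtColor(s['im'],cv2.COLOR_RGB2HSV)
    for c,lo,hi in [('purple',(130,80,40),(160,255,255)),('yellow',(22,120,90),(34,255,255)),('white/orange cap',(5,180,150),(15,255,255))]:
        m=(cv2.inRange(h,lo,hi)>0)&(P[...,2]>.03)&(P[...,2]<.17)&(np.abs(P[...,1])<.42)&(P[...,0]>.3)&(P[...,0]<.7)
        k,l,st,ce=cv2.connectedComponentsWithStats(m.astype(np.uint8))
        print(n,c,[(st[i,4],np.median(P[l==i],0).round(3).tolist()) for i in range(1,k) if st[i,4]>40])
save('side_end.png',sd['im'])
E
```

```text
w before purple []
w before yellow [(np.int32(123), [0.456, 0.301, 0.11]), (np.int32(114), [0.464, 0.294, 0.11]), (np.int32(1511), [0.451, 0.288, 0.144])]
w before white/orange cap []
w now purple []
w now yellow [(np.int32(106), [0.455, 0.299, 0.111]), (np.int32(100), [0.463, 0.293, 0.108]), (np.int32(1359), [0.451, 0.287, 0.144])]
w now white/orange cap []
side before purple [(np.int32(402), [0.362, 0.277, 0.12])]
side before yellow [(np.int32(139), [0.451, 0.293, 0.144]), (np.int32(190), [0.446, 0.302, 0.109]), (np.int32(176), [0.472, 0.389, 0.087])]
side before white/orange cap [(np.int32(71), [0.458, -0.324, 0.064])]
side now purple []
side now yellow [(np.int32(141), [0.45, 0.292, 0.145]), (np.int32(199), [0.446, 0.301, 0.11])]
side now white/orange cap [(np.int32(65), [0.458, -0.323, 0.064])]
```

```bash
python3 - <<'E'
from h import *
for nm in ('top','side'):
    im,d,K,Rc,o=snap(nm); P=cloud(d,K,Rc,o); h=cv2.cvtColor(im,cv2.COLOR_RGB2HSV)
    for c,lo,hi in [('purple',(130,80,40),(160,255,255)),('yellow',(22,120,90),(34,255,255)),('bluecup/stand',(100,130,60),(118,255,255)),('orange',(5,170,150),(15,255,255)),('white',(0,0,195),(180,30,255))]:
        k,l,st,ce=cv2.connectedComponentsWithStats(cv2.inRange(h,lo,hi))
        print(nm,c,[(int(st[i,4]),np.median(P[l==i],0).round(3).tolist()) for i in range(1,k) if st[i,4]>25 and abs(np.median(P[l==i],0)[1])<.42 and .2<np.median(P[l==i],0)[0]<.72])
E
```

```text
top purple [(259, [0.271, 0.338, 0.027])]
top yellow [(114, [0.451, 0.286, 0.145])]
top bluecup/stand [(237, [0.602, 0.313, 0.01]), (350, [0.445, 0.272, 0.015])]
top orange [(58, [0.604, -0.295, 0.084]), (245, [0.456, -0.329, 0.009])]
top white [(2793, [0.594, 0.029, 0.066]), (69, [0.597, -0.284, 0.058])]
side purple [(508, [0.268, 0.353, 0.027])]
side yellow [(142, [0.451, 0.292, 0.144]), (200, [0.446, 0.301, 0.11])]
side bluecup/stand [(440, [0.604, 0.33, 0.011]), (809, [0.442, 0.306, 0.021])]
side orange [(38, [0.604, -0.288, 0.08]), (223, [0.458, -0.325, 0.016])]
side white [(252, [0.392, 0.215, 0.633]), (65, [0.426, 0.337, 0.649]), (560, [0.355, 0.292, 0.632]), (38, [0.435, 0.321, 0.454]), (190, [0.599, -0.278, 0.038]), (338, [0.554, -0.01, 0.07]), (601, [0.63, 0.097, 0.067]), (48, [0.327, 0.301, 0.019]), (32, [0.451, 0.406, 0.014])]
```

```bash
python3 -c "
from rig import manip; print(manip.sign_off())"
```

```text
the job is handed in; nothing more can be done
None
```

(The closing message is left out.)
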